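Lay the standing setting pins in their rack

TASK

Lay the two upright setting pins flat in the two empty outer lanes of the rack, one in each, with their thin tips pointing the same way as the pin already lying in the middle lane, and slide each along until its thick head bears against the rack's end wall. Lower them under control rather than letting them topple or drop, and leave the middle pin and the other things on the bench where they are.

Things in the scene. Friction and masses are not known exactly. Their poses are not given: they have to be found in the camera images.
- rack: Fixed pin rack: 176x180 mm steel base, a notched wooden block across each end, an open trough (floor 6 mm high) between. Origin: centre of its underside. Its x runs along the lanes from head end (-x) to tip end (+x), z up. Three lanes at y = +60, 0, -60 mm. A pin lying the right way round is level, axis 35 mm above the worktop, with 6 mm of endwise play
- head_block (a point): centre of the head block's platform, rack (-67, 0, 25) mm: platform 25 mm high from x = -81 to -53 mm, notches 28 mm wide with cheeks up to 33.5 mm; end wall behind it, inner face at x = -81 mm, top 41 mm high
- tip_block (a point): centre of the tip block's platform, rack (69.5, 0, 29) mm: platform 29 mm high from x = +58 to +81 mm, notches 20 mm wide with cheeks up to 37.5 mm; end wall behind it, inner face at x = +81 mm, top 41 mm high
- home_left (a point): point in the rack where the centre of a pin's head face belongs in the +y lane: rack (-81, +60, 35) mm, on the inner face of the head wall
- home_right (a point): the same for the -y lane: rack (-81, -60, 35) mm
- pin_a_mid (a point): centre (half-way along the axis) of a round steel setting pin, 156 mm long, about 200 g: a body 20 mm across and 132 mm long from the flat head face, then a tip 12 mm across and 24 mm long. Dark rings mark the head. Loose; at the start it stands upright, thin tip UP, head face 10 mm above the worktop, in stand_a
- pin_a_head (a point): centre of that pin's flat head face (thick end)
- pin_a_tip (a point): centre of that pin's tip end face (thin end), 156 mm from the head face
- pin_b_mid (a point): centre (half-way along the axis) of a round steel setting pin, 156 mm long, about 200 g: a body 20 mm across and 132 mm long from the flat head face, then a tip 12 mm across and 24 mm long. Dark rings mark the head. Loose; at the start it stands upright, thin tip DOWN, its shoulder resting on the top of stand_b (tip face 11 mm above the worktop)
- pin_b_head (a point): centre of that pin's flat head face (thick end)
- pin_b_tip (a point): centre of that pin's tip end face (thin end), 156 mm from the head face
- pin_c_mid (a point): centre (half-way along the axis) of a round steel setting pin, 156 mm long, about 200 g: a body 20 mm across and 132 mm long from the flat head face, then a tip 12 mm across and 24 mm long. Dark rings mark the head. Loose; at the start it already lies properly in the middle lane of the rack, head against the head wall; leave it
- pin_c_head (a point): centre of that pin's flat head face (thick end)
- pin_c_tip (a point): centre of that pin's tip end face (thin end), 156 mm from the head face
- pin_a: the whole pin_a, origin at its centre
- pin_b: the whole pin_b, origin at its centre
- stand_a: fixed grey block 64x64x35 mm with a round 24 mm hole 25 mm deep in its top; origin: centre of its underside
- stand_b: fixed grey block 64x64x35 mm with a round 16 mm hole 28 mm deep in its top; origin: centre of its underside
- tape: bystander, loose: a roll of adhesive tape lying flat, 66 mm across, 18 mm high; origin at its underside
- rubber_block: bystander, loose: an eraser lying flat, 22x52x12 mm; origin at its underside
- weight: bystander, loose: a knobbed brass weight standing upright, 31 mm across, 51 mm high; origin at its underside
- eyeglass: bystander, loose: a black loupe, 40 mm across, 30 mm high; origin at its underside
- driver: bystander, loose: a small screwdriver lying flat, 142 mm long, 17 mm high; origin at its underside

How it is judged:
By the outcome, as a careful person would: the job done as asked, in the order asked, and still so for the second after the job is handed in, with the robot touching nothing.
It also fails if it takes over 72 s, if anything falls off the work surface, if the arm or the gripper's body presses on something with over 40 N, if the wrist force passes 120 N, or if a joint passes its speed limit or range.

ROBOT

A 6-joint arm with a two-finger parallel gripper is mounted at the origin on a cart in front of the work surface, level with it; the furniture and walls round the work are solid. World frame = base frame: x ahead of the robot, y to its left, z up, the work surface at z = 0. Lengths are in m, angles in rad, forces in N, time in s.
With the tool pointing down it reaches from about 0.275 to 0.775 m from the base axis. Payload 14.6 kg.
Tool frame: the origin (TCP) lies on the centre line of the jaws, within the pads' length; the fingertips stand 17 mm ahead of it and the grasp point (between the pads) lies 2 mm behind it; z points along the fingers, y is the direction in which the jaws open and shut (so a half turn about z gives the same grasp; the last joint's range is limited). The gripper opens to 85 mm and grips with 20 to 120 N. Pads are 22 mm wide; open, the fingers measure 114 mm over their backs; the gripper's body (76 mm by 85 mm) begins 54 mm behind the grasp point. The pads swing forward as they close: fully open they stand 13 mm farther back than shut.
Start: joints at [-1.474, 0.263, -0.048, 1.259, 0, 1.415], TCP at [0.131, -0.508, 0.248] pointing down, gripper open.
Joint ranges: [-2.65, 2.65], [-0.89, 1.7], [-1.18, 1.37], [-2.13, 2.11], [-1.35, 1.29], [-3.14, 3.14]. Speed limits (rad/s): [1.89, 1.89, 2.57, 2.79, 3.14, 3.14].

INTERFACE

Orientations are given as a unit quaternion [w, x, y, z].
In Python, from workcell import status, viewer, order, cut_out, landmark_of gives the robot as it stands.
- The arm moves only by the shell command python3 -m creep 'ROWS' [OPENING]. ROWS is JSON, a list of rows, each an object with "offset": the shift along the world's x, y, z in mm, a list of three; "turn": the turn about the world's z in units of 8 degrees (1.0 is 8 degrees). A call has 1 to 5 rows; each row is the pose to reach, as a shift and turn from the pose commanded when the call began; what a row does not reach only later rows make up. A row lasts 1/8 s, in which the tool goes at most 62.5 mm and 10.7 degrees, less where a joint would pass 70% of its speed; a pose out of reach is approached as far as the arm can. A call with a gripper value outside its range is refused whole. OPENING is the opening in per cent of the stroke, from 0 (shut) to 100 (fully open), set as the call begins (- or left out, the last holds). The fingers move at their own pace and stop on an object; the grip force is fixed at half the most. Time passes only in rows, so rows that repeat a pose let the fingers close. It gives the time, the measured TCP pose, the force and the opening at its end, in the units of the state.
- status.get_obs(): the state, without advancing time (a new reading comes with each control period).
- viewer.read_camera(name): name is "side" or "top"; returns a dict with "image" (420x560x3 uint8, red, green, blue), "intrinsics" (3x3 intrinsics, pixels), "rvec" (rotation vector, rad) and "tvec" (3), from world to camera coordinates, as OpenCV has them. Camera axes: x right, y down, z forward; pixel columns grow to the right and rows downward; lengths in m; the calibration is good to about 2 mm. A picture is of the moment at which its call begins. There is no depth.
- order.job_done(): hands the job in, once; it reports no verdict.
Trained networks look in a picture, given as the dict that the camera call returned (one of the last four; its "shot" number tells which), for a name from the list of things; names that differ only in an ending like _2 or _b are one class to them, and where a whole thing is asked for, a point or a joint stands for the part that bears it (a point fixed in the world has none). Each returns a list of dicts, best first, with "score" (0 to 1); they miss things now and then, are a little off and sometimes report something else, mostly with a low value. They report only what shows in the picture. A call takes as long as a camera call.
- cut_out(picture, query): "pixels" (420x560 bool, what is visible of it) and "location" ([column, row] as shares, 0 to 1, of the picture: columns of its width, rows of its height, amid what is visible of it).
- landmark_of(picture, query): "location" ([column, row] as shares, 0 to 1, of the picture: columns of its width, rows of its height: a listed point, or the origin of a listed thing).
The state is a dict: "clock": time; "q": joint angles; "joint_velocities": joint speeds; "effort": joint torques, N m; "ee_pos": TCP position; "ee_rot": TCP orientation; "contact_force": force on the tool from outside, world axes, zero at the start; "moment": the same for the moment, N m; "width": finger opening in m.
Only numpy, scipy, OpenCV 4.12 (cv2) and the standard library are available. Lean on these libraries where they do the work, as an engineer would, in place of code of your own. Each camera call takes 0.05 s, during which the arm holds its last target.

## Working session

There is one attempt and no reset: what is moved stays moved. The work goes in short steps, Python scripts to look and compute and a shell command to move; the robot and the scene stay as the last step left them, time stands still between calls to the robot, and variables do not carry over. Pictures are saved under pics/ and viewed, and the job is handed in when it is done.

```bash
ls; mkdir -p pics; cat > h.py <<'E'
import numpy as np, cv2
from workcell import status, viewer, order, cut_out, landmark_of
def cam(n,fn=None,scale=1):
    p=viewer.read_camera(n)
    if fn: cv2.imwrite('pics/'+fn,cv2.cvtColor(p['image'],cv2.COLOR_RGB2BGR))
    return p
def ray(p,px):
    R,_=cv2.Rodrigues(np.array(p['rvec'],float)); t=np.array(p['tvec'],float).ravel()
    K=np.array(p['intrinsics'],float)
    d=R.T@(np.linalg.inv(K)@np.array([px[0],px[1],1.])); c=-R.T@t
    return c,d/np.linalg.norm(d)
def atz(p,px,z):
    c,d=ray(p,px); return c+d*(z-c[2])/d[2]
def tri(rs):
    A=np.zeros((3,3));b=np.zeros(3)
    for c,d in rs:
        M=np.eye(3)-np.outer(d,d);A+=M;b+=M@c
    x=np.linalg.solve(A,b); return x,[np.linalg.norm((np.eye(3)-np.outer(d,d))@(x-c)) for c,d in rs]
def proj(p,X):
    r,_=cv2.projectPoints(np.array(X,float).reshape(-1,3),np.array(p['rvec'],float),np.array(p['tvec'],float),np.array(p['intrinsics'],float),None)
    return r.reshape(-1,2)
def lm(p,q,n=1):
    return [(round(r['score'],2),np.array(r['location'])*[560,420]) for r in landmark_of(p,q)[:n]]
E
python3 - <<'E'
from h import *
a=cam('top','t0.png');b=cam('side','s0.png')
for p in(a,b):
    print(ray(p,(280,210)), p['shot'])
for q in['rack','head_block','tip_block','home_left','home_right','pin_a_head','pin_a_tip','pin_c_head','pin_c_tip','stand_a','stand_b','pin_a_mid','tape','weight','eyeglass','driver','rubber_block']:
    print(q,[ [(s,l.round(1).tolist()) for s,l in lm(p,q,3)] for p in(a,b)])
print(status.get_obs())
E
```

```text
pics
(array([ 0.38988391, -0.00150664,  1.280767  ]), array([ 0.18841316,  0.01612195, -0.98195752])) 1
(array([ 0.4038758 , -0.95294617,  0.58518474]), array([ 0.18887384,  0.87176168, -0.45205999])) 2
rack [[(0.82, [237.5, 228.9]), (0.5, [357.5, 258.4]), (0.46, [229.9, 250.9])], [(0.83, [264.3, 214.1])]]
head_block [[(0.65, [230.1, 249.2]), (0.3, [206.5, 250.9])], [(0.68, [248.5, 247.7]), (0.6, [243.3, 210.0]), (0.47, [245.9, 273.0])]]
tip_block [[(0.66, [249.8, 200.3]), (0.41, [206.5, 247.7]), (0.31, [412.2, 275.7])], [(0.86, [288.8, 213.5])]]
home_left [[(0.92, [206.3, 247.6])], [(0.78, [244.9, 196.8])]]
home_right [[(0.69, [252.8, 260.9])], [(0.95, [237.7, 212.7])]]
pin_a_head [[(0.53, [352.8, 265.3])], [(0.67, [243.2, 273.0]), (0.38, [241.9, 210.4]), (0.38, [243.5, 278.6])]]
pin_a_tip [[(0.4, [359.0, 257.2])], [(0.69, [246.5, 215.6])]]
pin_c_head [[(0.6, [226.4, 256.0])], [(0.54, [238.4, 204.8])]]
pin_c_tip [[(0.93, [249.8, 199.8]), (0.7, [237.9, 226.4])], [(0.68, [290.9, 210.0]), (0.46, [235.8, 286.9])]]
stand_a [[(0.83, [351.7, 259.1]), (0.71, [408.2, 274.5])], [(0.75, [236.6
[... 679 characters left out ...]
[(0.69, [308.9, 281.6])]]
{'clock': 1.8, 'q': array([-1.47428756e+00,  2.63080255e-01, -4.82675654e-02,  1.25941909e+00,
       -1.87352449e-05,  1.41555955e+00]), 'joint_velocities': array([ 0.00208313, -0.0007367 , -0.00151331, -0.0005803 ,  0.00031901,
        0.00120383]), 'effort': array([ 1.81510888e-03, -6.37427759e+01,  3.84768283e+01,  1.02396101e-03,
       -3.97015719e-05,  2.46817683e-05]), 'ee_pos': array([ 0.13079775, -0.50845399,  0.24830044]), 'ee_rot': array([ 1.44258872e-05,  9.92088477e-01,  1.25540647e-01, -9.79538614e-06]), 'contact_force': array([-0.16860757, -0.3594332 ,  0.25992638]), 'moment': array([0.00271021, 0.02586936, 0.01515541]), 'width': 0.08531108695261068}
```

```bash
python3 -c "
import cv2
for n in 't0','s0':
    i=cv2.imread(f'pics/{n}.png'); c=i[140:310,140:450] if n=='t0' else i[150:350,190:400]
    cv2.imwrite(f'pics/{n}z.png',cv2.resize(c,None,fx=800/c.shape[1]*0.78,fy=800/c.shape[1]*0.78,interpolation=3) if n=='s0' else cv2.resize(c,None,fx=2.5,fy=2.5,interpolation=3))
"
```

```text
(no output)
```

View pics/t0.png

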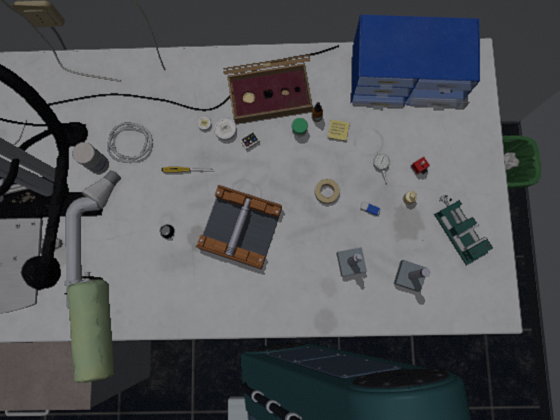

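View pics/s0.png

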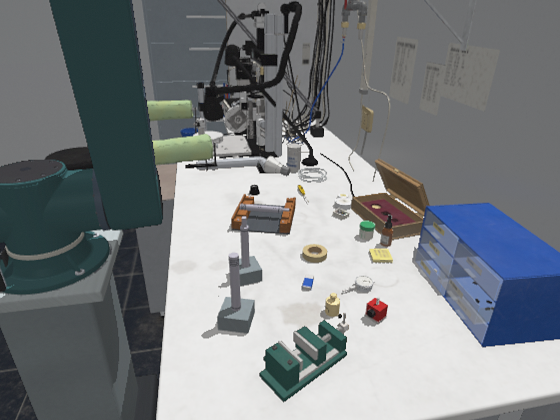

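View pics/t0z.png

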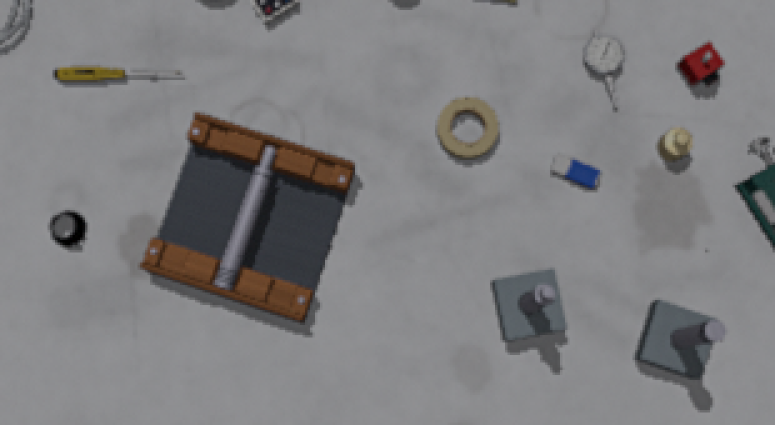

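View pics/s0z.png

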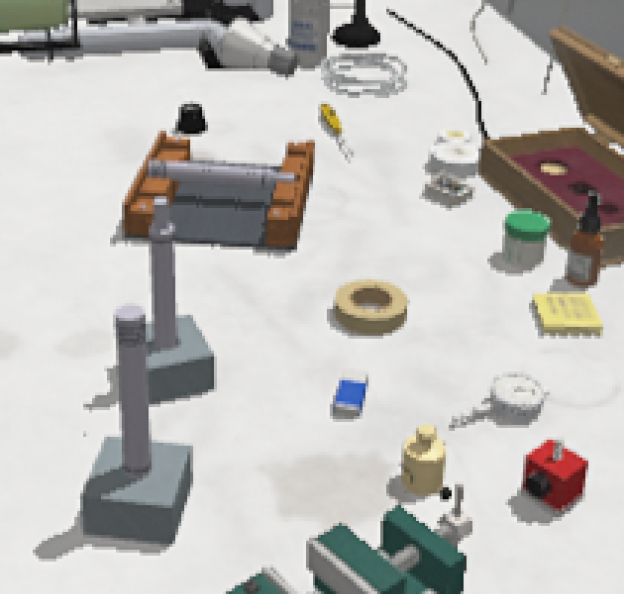

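```bash
cat > fit.py <<'E'
from h import *
from scipy.optimize import least_squares
import pickle
a=cam('top');b=cam('side'); P=[a,b]
pts={'rack':(0,0,0),'head_block':(-67,0,25),'tip_block':(69.5,0,29),'home_left':(-81,60,35),'home_right':(-81,-60,35),'pin_c_head':(-81,0,35),'pin_c_tip':(75,0,35)}
obs=[]
for q,X in pts.items():
    for i,p in enumerate(P):
        for r in lm(p,q,3): obs.append((q,i,r[1],r[0],X))
def T(v,X):
    c,s=np.cos(v[2]),np.sin(v[2]);X=np.array(X)/1000
    return np.array([v[0]+c*X[0]-s*X[1],v[1]+s*X[0]+c*X[1],X[2]])
def f(v): return np.concatenate([(proj(P[i],T(v,X))[0]-u)*s for q,i,u,s,X in obs])
x0=atz(a,(237.5,229),0)
best=least_squares(f,[x0[0],x0[1],-0.3],loss='soft_l1',f_scale=1.0)
v=best.x; print(v[:2],np.degrees(v[2]))
for q,i,u,s,X in obs: print(q,i,round(s,2),(proj(P[i],T(v,X))[0]-u).round(1))
masks=[cut_out(p,'rack')[0]['pixels'] for p in P]
sa=[ [ (r['score'],r['pixels']) for r in cut_out(p,'stand_a')[:3]] for p in P]
pa=[ [ (r['score'],r['pixels']) for r in cut_out(p,'pin_a')[:4]] for p in P]
pickle.dump((P,masks,sa,pa,v),open('d.pkl','wb'))
for k in(sa,pa):
  for l in k: print([(round(s,2),m.sum(),np.argwhere(m).mean(0)[::-1].round(1)) for s,m in l])
for m in masks: print(m.sum(),np.argwhere(m).mean(0)[::-1])
E
python3 fit.py
```

```text
[0.58913204 0.12680701] -19.800468148659633
rack 0 0.7 [ 2.6 -3.1]
rack 0 0.36 [-168.7  -46.7]
rack 1 0.85 [1.8 4.1]
head_block 0 0.91 [0.7 1. ]
head_block 1 0.92 [-1.6 -1.2]
head_block 1 0.47 [ -88.8 -104. ]
tip_block 0 0.71 [0.4 2.3]
tip_block 1 0.86 [0.7 1.6]
tip_block 1 0.31 [-20.2 -69.5]
home_left 0 0.86 [ 1.4 -1.6]
home_left 1 0.66 [-61.    2.7]
home_left 1 0.63 [-3.8 -2.4]
home_right 0 0.65 [0.4 3.9]
home_right 1 0.8 [-1.   2.5]
home_right 1 0.6 [  2.1 -36.6]
pin_c_head 0 0.89 [-0.4 -2. ]
pin_c_head 0 0.53 [-19.3  -4.9]
pin_c_head 0 0.24 [-179.   -23.2]
pin_c_head 1 0.75 [0.3 1.2]
pin_c_head 1 0.25 [ -9.4 -39.1]
pin_c_tip 0 0.65 [-2.1 -0.9]
pin_c_tip 1 0.68 [-1.  -2.4]
[(0.91, np.int64(565), array([407.5, 276.7])), (0.83, np.int64(515), array([349.8, 262.4]))]
[(0.9, np.int64(1005), array([235.3, 316.6])), (0.72, np.int64(482), array([249.8, 272.9]))]
[(0.67, np.int64(117), array([354.2, 259.5])), (0.58, np.int64(198), array([419.2, 273.2]))]
[(0.83, np.int64(351), array([244.2, 243.6])), (0.67, np.int64(558), array([234.4, 281.2]))]
4222 [240.07366177 226.37375651]
1369 [263.47918188 218.66983199]
```

```bash
cat > ref.py <<'E'
from h import *
from scipy.optimize import minimize
import pickle
P,masks,sa,pa,v=pickle.load(open('d.pkl','rb'))
def T(v,X):
    c,s=np.cos(v[2]),np.sin(v[2]);X=np.atleast_2d(X)/1000
    return np.stack([v[0]+c*X[:,0]-s*X[:,1],v[1]+s*X[:,0]+c*X[:,1],X[:,2]],1)
def box(x0,x1,y0,y1,z0,z1): return np.array([(x,y,z) for x in(x0,x1) for y in(y0,y1) for z in(z0,z1)],float)
B=[box(-88,88,-90,90,0,6),box(-88,-81,-90,90,0,41),box(-81,-53,-90,90,0,33.5),box(81,88,-90,90,0,41),box(58,81,-90,90,0,37.5)]
S=8
def sil(p,boxes,v,roi):
    x0,y0,w,h=roi; im=np.zeros((h*S,w*S),np.uint8)
    for b in boxes:
        u=(proj(p,T(v,b))+0.5-[x0,y0])*S
        cv2.fillConvexPoly(im,cv2.convexHull(u.astype(np.float32)).astype(np.int32),1)
    return cv2.resize(im.astype(np.float32),(w,h),interpolation=cv2.INTER_AREA)
def cost(v,boxes,ms,rois,ig=None):
    return sum(np.abs(sil(p,boxes,v,r)-m[r[1]:r[1]+r[3],r[0]:r[0]+r[2]]).sum() for p,m,r in zip(P,ms,rois))
rois=[(180,170,120,110),(215,180,100,70)]
if __name__=='__main__':
    def run(v,which):
        g=lambda x:sum(np.abs(sil(P[i],B,x*[1,1,1],rois[i])-masks[i][rois[i][1]:rois[i][1]+rois[i][3],rois[i][0]:rois[i][0]+rois[i][2]]).sum() for i in which)
        r=minimize(g,v,method='Nelder-Mead',options=dict(initial_simplex=[v,v+[.006,0,0],v+[0,.006,0],v+[0,0,.05]],xatol=1e-5,fatol=.1,maxiter=300)); return r.x,r.fun
    for w in([0],[1],[0,1]):
        x,fu=run(v,w); print(w,x[:2].round(4),np.degrees(x[2]).round(2),fu)
    v=x; pickle.dump(v,open('rack.pkl','wb'))
    E=[(0,1),(2,3),(4,5),(6,7),(0,2),(1,3),(4,6),(5,7),(0,4),(1,5),(2,6),(3,7)]
    for i,n in((0,'t'),(1,'s')):
        x0,y0,w,h=rois[i]; k=6
        im=cv2.resize(cv2.cvtColor(P[i]['image'],cv2.COLOR_RGB2BGR)[y0:y0+h,x0:x0+w],None,fx=k,fy=k,interpolation=cv2.INTER_CUBIC)
        for b in B[:2]+B[3:4]+[box(-81,-53,-74,-46,25,25),box(-81,-53,46,74,25,25),box(58,81,50,70,29,29),box(58,81,-70,-50,29,29)]:
            u=((proj(P[i],T(v,b))+.5-[x0,y0])*k).astype(int)
            for s,e in E: cv2.line(im,tuple(map(int,u[s])),tuple(map(int,u[e])),(0,255,0),1)
        u=((proj(P[i],T(v,[(-81,0,35),(75,0,35)]))+.5-[x0,y0])*k).astype(int)
        cv2.line(im,tuple(map(int,u[0])),tuple(map(int,u[1])),(0,0,255),1)
        cv2.imwrite(f'pics/ov_{n}.png',im)
E
python3 ref.py
```

```text
[0] [0.5894 0.1284] -19.4 491.84375
[1] [0.5866 0.1277] -19.52 545.765625
[0, 1] [0.5891 0.1286] -19.26 1060.96875
```

View pics/ov_t.png

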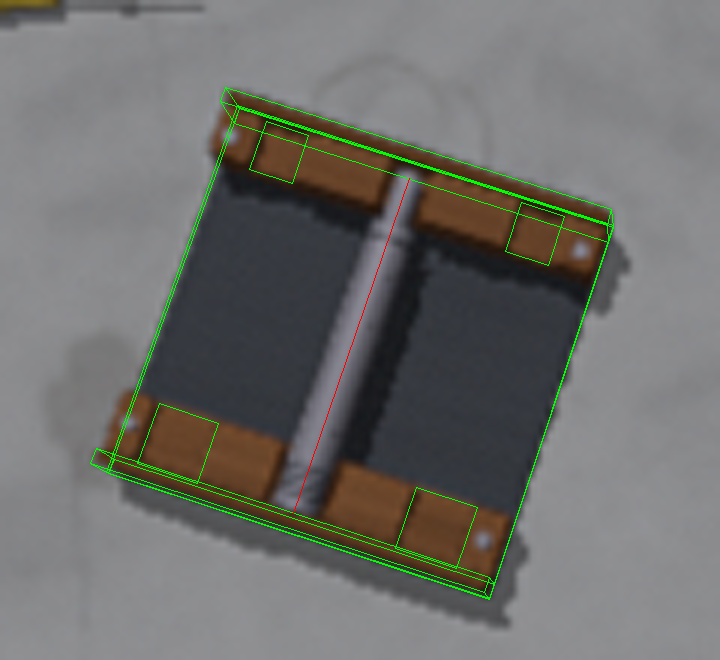

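View pics/ov_s.png

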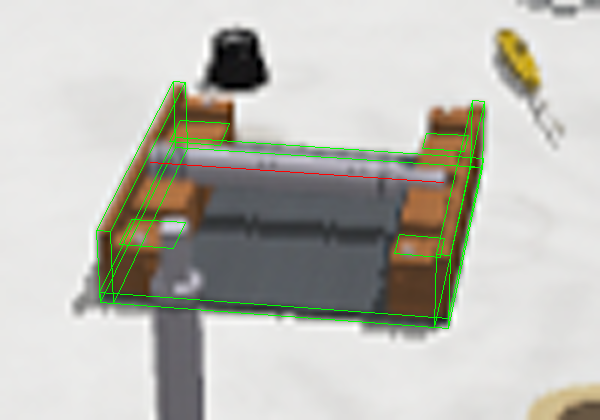

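```bash
cat > ref2.py <<'E'
from ref import *
def cheeks(x0,x1,w,z0,z1):
    e=[-90]+[s*60+t*w/2 for s in(-1,0,1) for t in(-1,1)]+[90]
    return [box(x0,x1,e[i],e[i+1],z0,z1) for i in(0,2,4,6)]
W=[box(-88,-81,-90,90,6,41),box(-81,-53,-90,90,6,25),box(81,88,-90,90,6,41),box(58,81,-90,90,6,29)]+cheeks(-81,-53,28,25,33.5)+cheeks(58,81,20,29,37.5)
def pincyl(x0,x1,r):
    t=np.arange(0,2*np.pi,.4); return np.array([(x,r*np.cos(q),35+r*np.sin(q)) for x in(x0,x1) for q in t])
PC=[pincyl(-81,51,10),pincyl(51,75,6)]
def wood(p,v,roi):
    x0,y0,w,h=roi; im=np.zeros((h*S,w*S),np.uint8)
    for L,c in((W,1),(PC,0)):
      for b in L:
        u=(proj(p,T(v,b))+0.5-[x0,y0])*S
        cv2.fillConvexPoly(im,cv2.convexHull(u.astype(np.float32)).astype(np.int32),c)
    return cv2.GaussianBlur(cv2.resize(im.astype(np.float32),(w,h),interpolation=cv2.INTER_AREA),(0,0),.5)
def obs(p,roi):
    x0,y0,w,h=roi; I=p['image'][y0:y0+h,x0:x0+w].astype(float)
    return np.clip((I[...,0]-I[...,2])/(I[...,0]+I[...,2]+10)/.45,0,1)
O=[obs(P[i],rois[i]) for i in(0,1)]
VM=[np.ones_like(O[0]),np.ones_like(O[1])]
VM[0][:12,:40]=0       # driver
VM[1][:25,80:]=0
VM[1][30:,22:38]=0 # pin a in front
VM[1][55:]=0
if __name__=='__main__':
    for i in(0,1): cv2.imwrite(f'pics/w{i}.png',cv2.resize((np.hstack([O[i],wood(P[i],v,rois[i])])*255).astype(np.uint8),None,fx=3,fy=3))
    v0=pickle.load(open('rack.pkl','rb'))
    for w in([0],[1],[0,1]):
        g=lambda x:sum((np.abs(wood(P[i],x,rois[i])-O[i])*VM[i]).sum() for i in w)
        r=minimize(g,v0,method='Nelder-Mead',options=dict(initial_simplex=[v0,v0+[.006,0,0],v0+[0,.006,0],v0+[0,0,.05]],xatol=1e-5,fatol=.1,maxiter=400))
        x=r.x; print(w,x[:2].round(4),np.degrees(x[2]).round(2),r.fun)
    pickle.dump(x,open('rack2.pkl','wb'))
    for i in(0,1): cv2.imwrite(f'pics/w{i}.png',cv2.resize((np.vstack([O[i],wood(P[i],x,rois[i])]) *255).astype(np.uint8),None,fx=3,fy=3))
E
python3 ref2.py
```

```text
[0] [0.59   0.1286] -19.78 322.2489607384157
[1] [0.5906 0.1309] -18.86 154.23818577768344
[0, 1] [0.5902 0.1284] -19.35 482.9863245553787
```

```bash
cat > st.py <<'E'
from ref2 import *
def cyl(r,z0,z1):
    t=np.arange(0,2*np.pi,.3); return np.array([(r*np.cos(q),r*np.sin(q),z) for z in(z0,z1) for q in t])
st=box(-32,32,-32,32,0,35)
models={'a':[st,cyl(10,10,142),cyl(6,142,166)],'b':[st,cyl(10,35,167)]}
idx={'a':[(1,0),(1,0)],'b':[(0,1),(0,1)]}
out={}
for k in 'ab':
    ms=[sa[i][idx[k][i][0]][1]|pa[i][idx[k][i][1]][1] for i in(0,1)]
    ctr=[]
    rr=[]
    for m in ms:
        yx=np.argwhere(m); y0,x0=yx.min(0)-8;y1,x1=yx.max(0)+8; rr.append((x0,y0,x1-x0,y1-y0))
    m=sa[0][idx[k][0][0]][1]; u=np.argwhere(m).mean(0)[::-1]; X=atz(P[0],u,.03); v0=np.array([X[0],X[1],-.2])
    for w in([0],[1],[0,1]):
        def g(x):
            return sum(np.abs(sil(P[i],models[k],x,rr[i])-ms[i][rr[i][1]:rr[i][1]+rr[i][3],rr[i][0]:rr[i][0]+rr[i][2]]).sum() for i in w)
        best=None
        for y in(-.5,-.2,.1,.4):
            s=np.array([v0[0],v0[1],y]); r=minimize(g,s,method='Nelder-Mead',options=dict(initial_simplex=[s,s+[.01,0,0],s+[0,.01,0],s+[0,0,.2]],xatol=1e-5,fatol=.1,maxiter=300))
            if best is None or r.fun<best.fun: best=r
        print(k,w,best.x[:2].round(4),np.degrees(best.x[2]).round(1),best.fun)
    out[k]=best.x
    # pin-only landmarks
pickle.dump(out,open('stands.pkl','wb'))
for i,n in((0,'t'),(1,'s')):
    x0,y0,w,h=[(330,230,120,70),(210,210,90,130)][i]; kk=4 if i else 6
    im=cv2.resize(cv2.cvtColor(P[i]['image'],cv2.COLOR_RGB2BGR)[y0:y0+h,x0:x0+w],None,fx=kk,fy=kk,interpolation=cv2.INTER_CUBIC)
    for k in 'ab':
        for b in models[k]:
            u=((proj(P[i],T(out[k],b))+.5-[x0,y0])*kk); cv2.polylines(im,[cv2.convexHull(u.astype(np.float32)).astype(np.int32)],True,(0,255,0),1)
    cv2.imwrite(f'pics/st_{n}.png',im)
E
python3 st.py; python3 -c "
import cv2,numpy as np
a=cv2.imread('pics/st_t.png');b=cv2.imread('pics/st_s.png');print(a.shape,b.shape)"
```

```text
a [0] [ 0.4898 -0.1627] 10.0 49.46875
a [1] [ 0.4885 -0.1669] 10.7 267.984375
a [0, 1] [ 0.4891 -0.1629] 9.3 338.078125
b [0] [ 0.4498 -0.3132] -20.0 46.671875
b [1] [ 0.4497 -0.3168] -21.2 87.828125
b [0, 1] [ 0.45   -0.3146] -20.2 164.328125
(420, 720, 3) (520, 360, 3)
```

View pics/st_t.png

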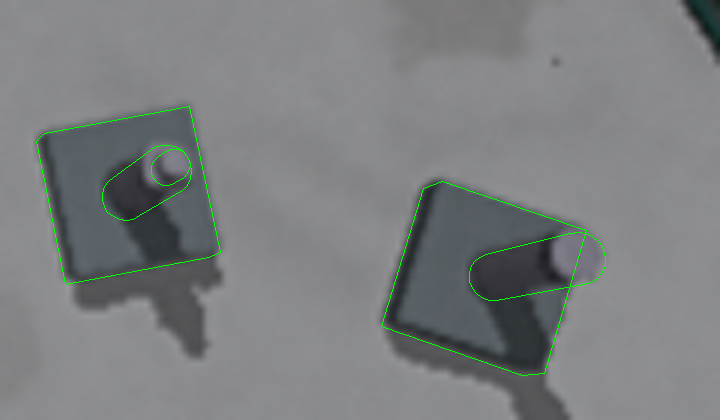

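View pics/st_s.png

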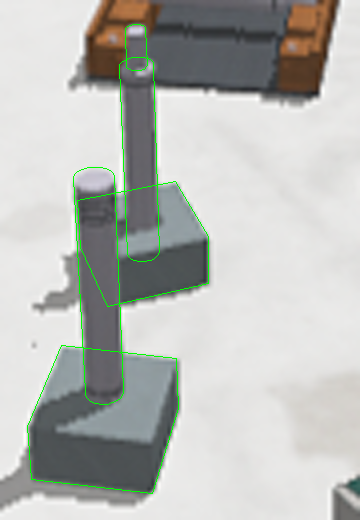

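View pics/w0.png

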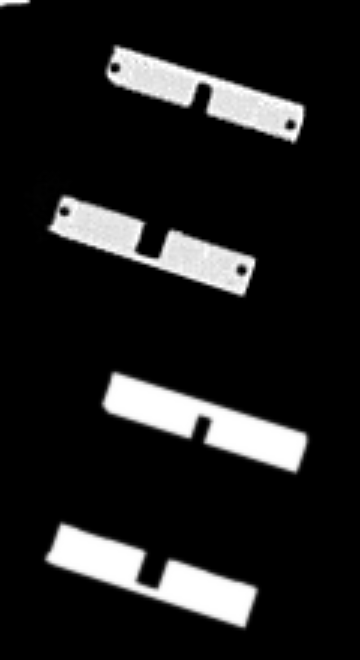

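```bash
python3 -m creep '[{"offset":[358,344,0],"turn":6},{"offset":[358,344,0],"turn":8},{"offset":[358,344,0],"turn":10},{"offset":[358,344,0],"turn":12},{"offset":[358,344,0],"turn":14}]' 60
```

```text
clock: 3.52
ee_pos: [0.3573, -0.2904, 0.2485]
ee_rot: [0.0, 0.827, 0.563, 0.0]
contact_force: [1.2, -0.7, 0.7]
width: 0.0511
```

```bash
python3 -m creep '[{"offset":[132,127,0],"turn":11.5},{"offset":[132,127,0],"turn":11.5},{"offset":[132,127,0],"turn":11.5},{"offset":[132,127,0],"turn":11.5},{"offset":[132,127,0],"turn":11.5}]' && python3 -m creep '[{"offset":[0,0,0],"turn":4.8},{"offset":[0,0,0],"turn":4.8},{"offset":[0,0,0],"turn":4.8},{"offset":[0,0,0],"turn":4.8},{"offset":[0,0,0],"turn":4.8}]' && python3 - <<'E'
from h import *
o=status.get_obs(); print(o['q'],o['ee_rot'],2*np.degrees(np.arctan2(o['ee_rot'][2],o['ee_rot'][1])))
a=cam('top','t1.png');b=cam('side','s1.png')
E
```

```text
clock: 4.15
ee_pos: [0.4886, -0.1641, 0.2481]
ee_rot: [-0.0, 0.482, 0.876, -0.0]
contact_force: [-1.2, 1.1, -1.0]
width: 0.0512
clock: 4.78
ee_pos: [0.4881, -0.1649, 0.2483]
ee_rot: [0.0, 0.172, 0.985, -0.0]
contact_force: [0.8, 0.2, -0.2]
width: 0.0515
[-4.84063028e-01  2.46298282e-01 -7.17828600e-02  1.25270330e+00
  2.28219367e-06 -1.38712710e-01] [ 6.00776257e-06  1.71818336e-01  9.85128651e-01 -7.34903865e-07] 160.21288433073033
```

```bash
python3 -c "
import cv2
a=cv2.imread('pics/t1.png')[190:310,290:450];b=cv2.imread('pics/s1.png')[130:350,150:330]
cv2.imwrite('pics/t1z.png',cv2.resize(a,None,fx=4,fy=4,interpolation=2));cv2.imwrite('pics/s1z.png',cv2.resize(b,None,fx=2.7,fy=2.7,interpolation=2))"
```

```text
(no output)
```

View pics/t1z.png

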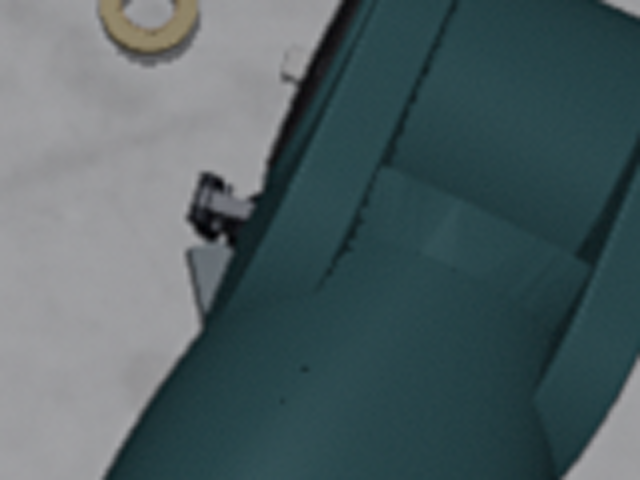

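View pics/s1z.png

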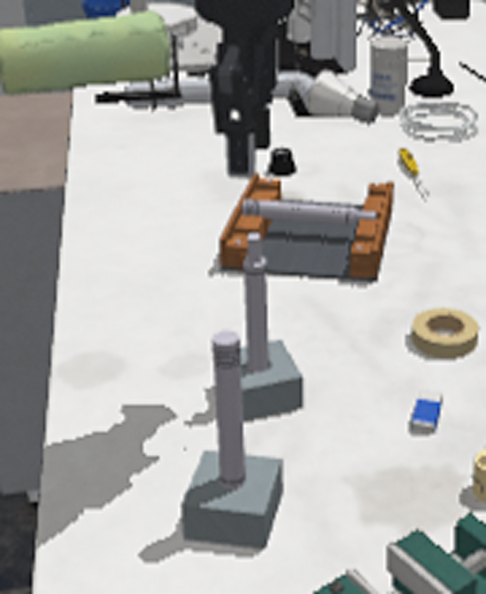

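```bash
python3 - <<'E'
from h import *
b=cam('side')
j=np.array([.3313,.9435,0]) # rack y
c=np.array([.4881,-.1649,.24])
for k in(-.040,-.0257,0): print(k,proj(b,[c+k*j+[0,0,-.009], c+k*j+[0,0,.03]]).round(1))
print(proj(b,[[.4891,-.1635,.166],[.4891,-.1635,.142]]).round(1))
E
```

```text
-0.04 [[238.1 199. ]
 [237.4 182.1]]
-0.0257 [[239.6 196.2]
 [239.  179.5]]
0 [[242.2 191.4]
 [241.6 175. ]]
[[243.4 216.9]
 [243.7 226. ]]
```

```bash
python3 -m creep '[{"offset":[1.5,1,-40],"turn":0.05},{"offset":[1.5,1,-80],"turn":0.05},{"offset":[1.5,1,-110],"turn":0.05},{"offset":[1.5,1,-130],"turn":0.05},{"offset":[1.5,1,-130],"turn":0.05}]' && python3 -m creep '[{"offset":[0,0,0],"turn":0},{"offset":[0,0,0],"turn":0},{"offset":[0,0,0],"turn":0},{"offset":[0,0,0],"turn":0}]' 12 && python3 - <<'E'
from h import *
o=status.get_obs(); print(o['contact_force'],o['width'],o['ee_pos'],o['moment'])
b=cam('side','s2.png')
E
python3 -c "
import cv2
b=cv2.imread('pics/s2.png')[170:350,180:330]
cv2.imwrite('pics/s2z.png',cv2.resize(b,None,fx=3.3,fy=3.3,interpolation=2))"
```

```text
clock: 5.55
ee_pos: [0.489, -0.1636, 0.1174]
ee_rot: [-0.001, 0.169, 0.986, 0.0]
contact_force: [-0.6, -0.9, 0.0]
width: 0.0508
clock: 6.05
ee_pos: [0.4902, -0.1645, 0.1194]
ee_rot: [0.001, 0.168, 0.986, -0.001]
contact_force: [-1.3, -1.9, 7.2]
width: 0.0186
[-1.29166079 -1.85628076  7.22749961] 0.018602108669190664 [ 0.49017488 -0.16450451  0.11936831] [-0.47512402  0.35360933  0.01362988]
```

View pics/s2z.png

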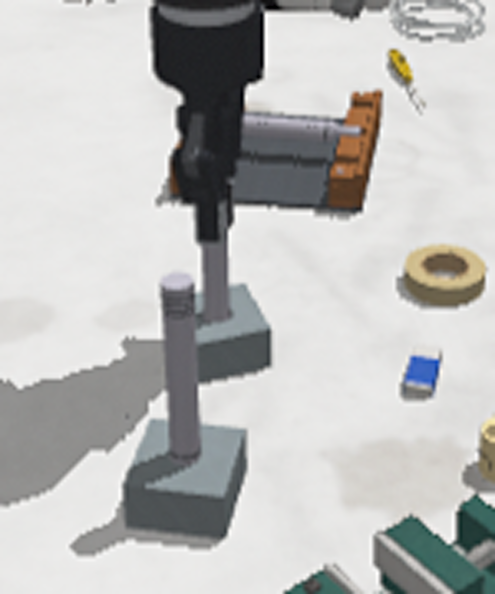

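```bash
python3 -m creep '[{"offset":[0,0,10],"turn":0},{"offset":[0,0,17],"turn":0},{"offset":[10,-3.5,17],"turn":0},{"offset":[19,-6.6,17],"turn":0}]' && python3 -m creep '[{"offset":[9,-3,-1],"turn":0},{"offset":[17,-6,-3],"turn":0}]' && python3 - <<'E'
from h import *
o=status.get_obs(); print(o['contact_force'],o['width'],o['ee_pos'],o['moment'])
b=cam('side','s3.png')
E
python3 -c "
import cv2
b=cv2.imread('pics/s3.png')[170:350,180:330]
cv2.imwrite('pics/s3z.png',cv2.resize(b,None,fx=3.3,fy=3.3,interpolation=2))"
```

```text
clock: 6.6
ee_pos: [0.5088, -0.1708, 0.135]
ee_rot: [-0.001, 0.168, 0.986, -0.0]
contact_force: [-3.7, -1.4, -2.0]
width: 0.0188
clock: 6.85
ee_pos: [0.5261, -0.1767, 0.1318]
ee_rot: [-0.0, 0.168, 0.986, 0.0]
contact_force: [-3.4, -0.5, -1.3]
width: 0.0185
[-3.40293714 -0.47980544 -1.28280577] 0.018476428310006187 [ 0.52612687 -0.17669943  0.13178211] [-0.05130153  1.14377506  0.08025345]
```

View pics/s3z.png

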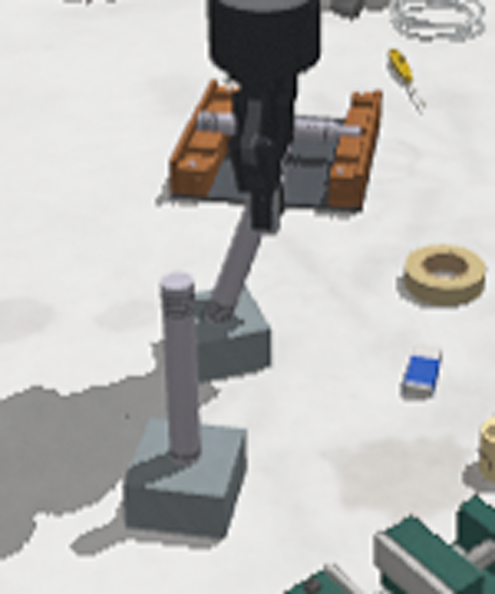

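```bash
python3 -m creep '[{"offset":[8,-3,-2.5],"turn":0},{"offset":[16,-5.7,-6],"turn":0},{"offset":[23,-8,-10],"turn":0},{"offset":[31,-11,-15],"turn":0},{"offset":[38,-13.5,-20],"turn":0}]' && python3 -m creep '[{"offset":[6,-2,-6],"turn":0},{"offset":[14,-4.8,-15.7],"turn":0},{"offset":[14,-4.8,-15.7],"turn":0}]' && python3 - <<'E'
from h import *
o=status.get_obs(); print(o['contact_force'],o['width'],o['ee_pos'],o['moment'])
b=cam('side','s4.png')
E
python3 -c "
import cv2
b=cv2.imread('pics/s4.png')[170:350,180:330]
cv2.imwrite('pics/s4z.png',cv2.resize(b,None,fx=3.3,fy=3.3,interpolation=2))"
```

```text
clock: 7.52
ee_pos: [0.5642, -0.1902, 0.1119]
ee_rot: [0.0, 0.168, 0.986, 0.0]
contact_force: [-4.9, 0.9, 1.6]
width: 0.0186
clock: 7.9
ee_pos: [0.5777, -0.1948, 0.0955]
ee_rot: [-0.001, 0.168, 0.986, 0.0]
contact_force: [-3.4, -0.3, -0.6]
width: 0.0185
[-3.44271087 -0.31564683 -0.57646921] 0.018516911313370486 [ 0.5777327  -0.19480332  0.0955296 ] [0.02445209 0.81617243 0.09931846]
```

View pics/s4z.png

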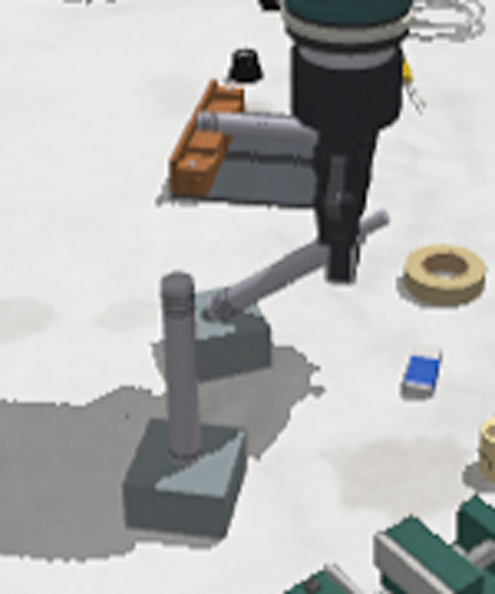

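```bash
python3 -m creep '[{"offset":[12,-4,8],"turn":0},{"offset":[14,-4,45],"turn":0},{"offset":[30,50,45],"turn":0},{"offset":[52,110,45],"turn":0},{"offset":[52,165,45],"turn":0}]' && python3 -m creep '[{"offset":[0,60,0],"turn":0},{"offset":[0,120,0],"turn":0},{"offset":[0,170,0],"turn":0},{"offset":[0,208,0],"turn":0},{"offset":[0,208,0],"turn":0}]' && python3 - <<'E'
from h import *
o=status.get_obs(); print(o['contact_force'],o['width'],o['ee_pos'],o['moment'],2*np.degrees(np.arctan2(o['ee_rot'][2],o['ee_rot'][1])))
b=cam('side','s5.png');a=cam('top','t5.png')
for p in(a,b):
  for q in('pin_a_head','pin_a_tip','pin_a_mid'): print(q,[(s,l.round(1).tolist()) for s,l in lm(p,q,4)])
E
python3 -c "
import cv2
b=cv2.imread('pics/s5.png')[130:250,200:340]
cv2.imwrite('pics/s5z.png',cv2.resize(b,None,fx=5,fy=5,interpolation=2))
b=cv2.imread('pics/t5.png')[150:290,160:320]
cv2.imwrite('pics/t5z.png',cv2.resize(b,None,fx=4,fy=4,interpolation=2))"
```

```text
clock: 8.57
ee_pos: [0.6308, -0.028, 0.1416]
ee_rot: [0.001, 0.168, 0.986, 0.0]
contact_force: [-0.2, -0.0, -1.7]
width: 0.0188
clock: 9.2
ee_pos: [0.6294, 0.1809, 0.1416]
ee_rot: [0.0, 0.166, 0.986, 0.0]
contact_force: [0.3, -0.5, -2.5]
width: 0.0188
[ 0.30528412 -0.50051211 -2.53413514] 0.018785873644439663 [0.62942506 0.18088638 0.14159695] [-0.05424592 -0.05160862 -0.00059154] 160.84172141146198
pin_a_head []
pin_a_tip []
pin_a_mid [(0.65, [420.6, 272.9])]
pin_a_head [(0.48, [246.6, 184.4]), (0.4, [302.7, 196.7])]
pin_a_tip [(0.56, [286.4, 159.0])]
pin_a_mid [(0.79, [266.9, 172.2]), (0.53, [245.1, 210.3]), (0.5, [282.5, 157.3]), (0.3, [254.7, 190.1])]
```

View pics/s5z.png

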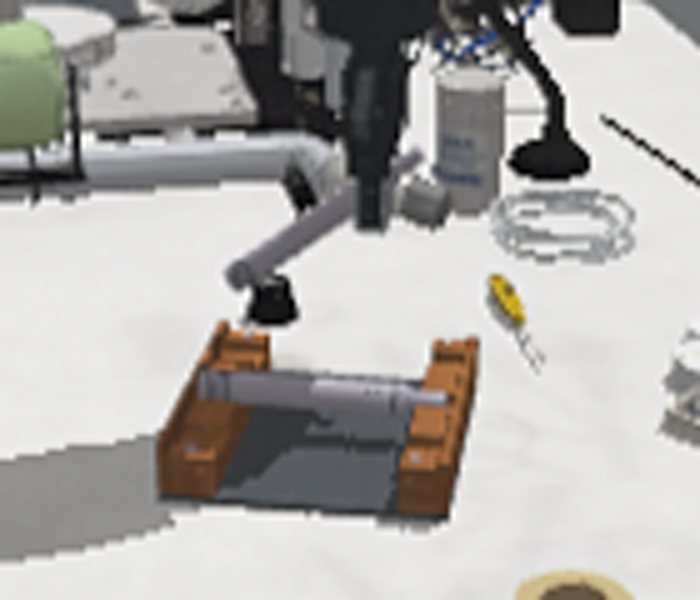

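View pics/t5z.png

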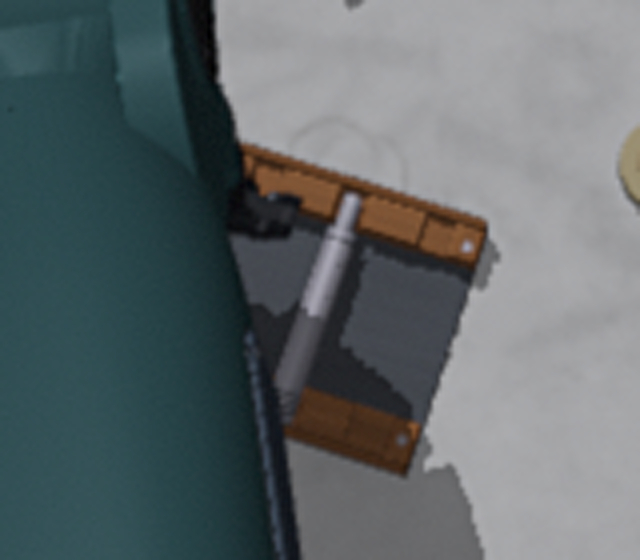

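```bash
cat > tilt.py <<'E'
from h import *
from scipy.optimize import minimize
yaw=np.radians(-19.35); d=np.array([np.cos(yaw),np.sin(yaw),0]); n=np.array([-d[1],d[0],0])
def pinhull(p,head,phi,sgn=1):
    u=np.sin(phi)*d*sgn+np.cos(phi)*np.array([0,0,1.]); u=u
    w=np.cross(u,n); t=np.arange(0,2*np.pi,.3); H=[]
    for s0,s1,r in((0,.132,.010),(.132,.156,.006)):
        X=np.array([head+s*u+r*(np.cos(q)*n+np.sin(q)*w) for s in(s0,s1) for q in t]); H.append(cv2.convexHull(proj(p,X).astype(np.float32)))
    return H
E
python3 - <<'E'
from tilt import *
b=cam('side'); o=status.get_obs(); g=o['ee_pos']+[0,0,.002]
for phi in(52,57,62):
  for L in(.108,.112,.116):
    r=np.radians(phi);u=np.sin(r)*d+[0,0,np.cos(r)]
    print(phi,L,proj(b,[g-L*u,g+(.156-L)*u]).round(1).tolist())
im=cv2.cvtColor(b['image'],cv2.COLOR_RGB2BGR); k=5
im=cv2.resize(im[130:250,200:340],None,fx=k,fy=k,interpolation=2)
r=np.radians(57);u=np.sin(r)*d+[0,0,np.cos(r)]
for h in pinhull(b,g-.111*u,r): cv2.polylines(im,[((h+.5-[200,130])*k).astype(np.int32)],True,(0,255,0),1)
cv2.imwrite('pics/s5o.png',im)
E
```

```text
52 0.108 [[248.7, 187.3], [286.7, 161.5]]
52 0.112 [[247.8, 187.9], [285.7, 162.2]]
52 0.116 [[246.8, 188.6], [284.7, 162.9]]
57 0.108 [[247.0, 185.0], [287.4, 162.5]]
57 0.112 [[246.0, 185.6], [286.4, 163.1]]
57 0.116 [[245.0, 186.2], [285.3, 163.7]]
62 0.108 [[245.5, 182.7], [288.1, 163.7]]
62 0.112 [[244.4, 183.1], [287.0, 164.2]]
62 0.116 [[243.4, 183.6], [285.8, 164.7]]
```

View pics/s5o.png

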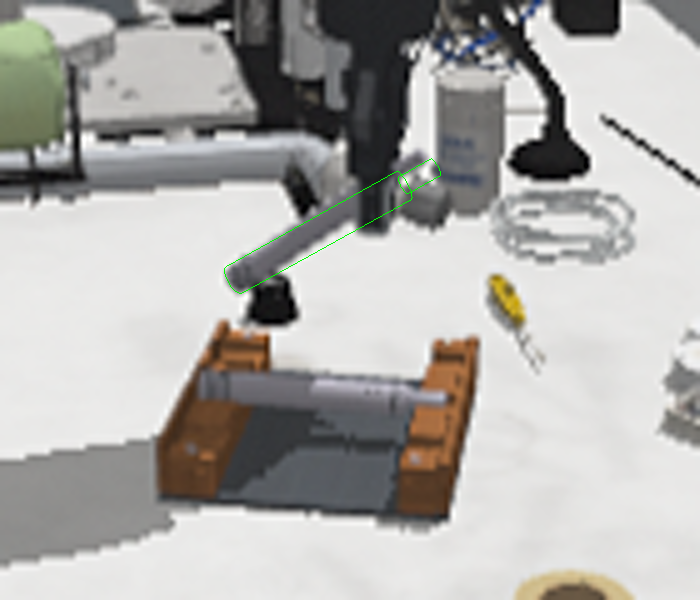

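```bash
python3 -m creep '[{"offset":[-2.3,-1.7,-15],"turn":0},{"offset":[-2.3,-1.7,-30],"turn":0},{"offset":[-2.3,-1.7,-36],"turn":0},{"offset":[-2.3,-1.7,-36],"turn":0}]' && python3 - <<'E'
from tilt import *
import pickle
o=status.get_obs(); print(o['contact_force'],o['width'],o['ee_pos'],2*np.degrees(np.arctan2(o['ee_rot'][2],o['ee_rot'][1])))
b=cam('side','s6.png'); g=o['ee_pos']+[0,0,.002]
im=cv2.cvtColor(b['image'],cv2.COLOR_RGB2BGR); k=6
im=cv2.resize(im[150:240,210:320],None,fx=k,fy=k,interpolation=2); cv2.imwrite('pics/s6z.png',im)
for f in(54,):
  r=np.radians(f);u=np.sin(r)*d+[0,0,np.cos(r)]
  for h in pinhull(b,g-.112*u,r): cv2.polylines(im,[((h+.5-[210,150])*k).astype(np.int32)],True,(0,255,0),1)
cv2.imwrite('pics/s6o.png',im)
E
```

```text
clock: 10.15
ee_pos: [0.6272, 0.1764, 0.1052]
ee_rot: [-0.0, 0.168, 0.986, -0.0]
contact_force: [-0.7, -0.7, -2.8]
width: 0.0183
[-0.73745489 -0.67418327 -2.7601169 ] 0.01833216920368765 [0.6272006  0.17644516 0.10521046] 160.65111075335332
```

View pics/s6z.png

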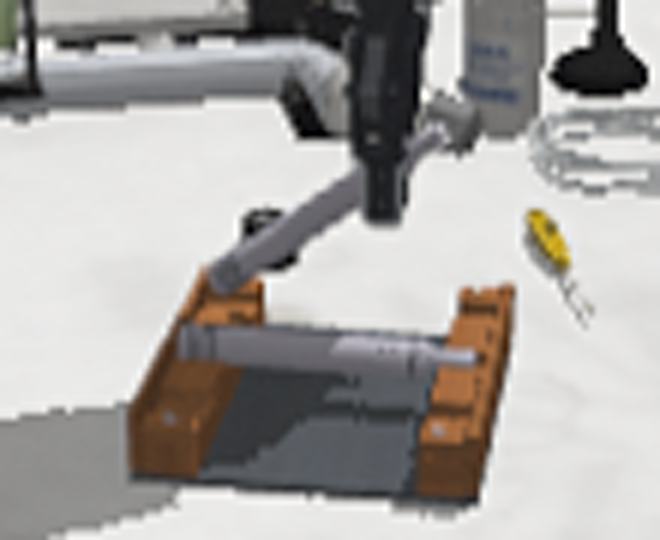

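View pics/s6o.png

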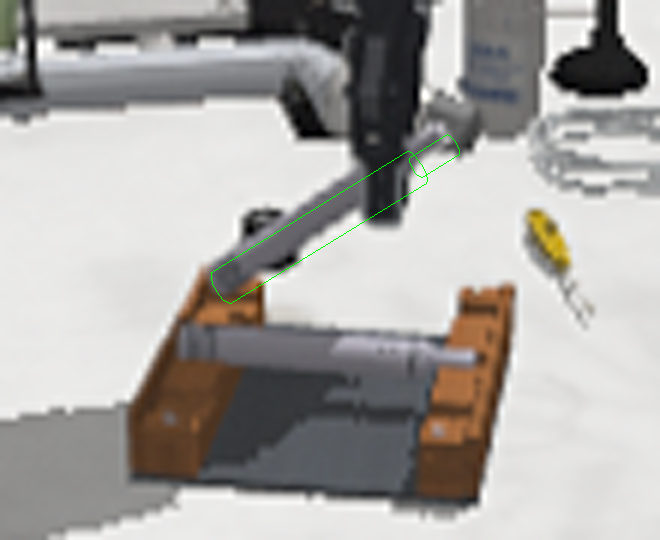

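```bash
python3 -m creep '[{"offset":[0,0,-5],"turn":0},{"offset":[0,0,-9],"turn":0}]' && python3 -m creep '[{"offset":[0,0,-2],"turn":0},{"offset":[0,0,-3],"turn":0}]' && python3 -m creep '[{"offset":[0,0,-2],"turn":0},{"offset":[0,0,-3],"turn":0}]'
```

```text
clock: 10.45
ee_pos: [0.6274, 0.1765, 0.0965]
ee_rot: [0.0, 0.168, 0.986, 0.0]
contact_force: [0.1, 0.2, -2.7]
width: 0.0186
clock: 10.7
ee_pos: [0.6274, 0.1765, 0.0936]
ee_rot: [0.0, 0.168, 0.986, 0.0]
contact_force: [0.4, -0.7, 0.4]
width: 0.0184
clock: 10.95
ee_pos: [0.6282, 0.1764, 0.0913]
ee_rot: [0.001, 0.168, 0.986, 0.0]
contact_force: [3.7, -2.2, 7.3]
width: 0.0184
```

```bash
cat > look.py <<'E'
import sys
from tilt import *
tag,phi,L,off=sys.argv[1],float(sys.argv[2]),float(sys.argv[3])/1000,float(sys.argv[4])/1000
o=status.get_obs(); print(o['contact_force'].round(1),o['width'].round(4),o['ee_pos'].round(4),o['clock'])
b=cam('side',f's{tag}.png'); g=o['ee_pos']+[0,0,off]
im=cv2.cvtColor(b['image'],cv2.COLOR_RGB2BGR); k=6
im=cv2.resize(im[150:240,210:320],None,fx=k,fy=k,interpolation=2)
if len(sys.argv)>5:
  r=np.radians(phi);u=np.sin(r)*d+[0,0,np.cos(r)]
  for h in pinhull(b,g-L*u,r): cv2.polylines(im,[((h+.5-[210,150])*k).astype(np.int32)],True,(0,255,0),1)
cv2.imwrite(f'pics/s{tag}z.png',im)
E
python3 look.py 7 55 113 5 x
```

```text
Traceback (most recent call last):
  File "look.py", line 4, in <module>
    o=status.get_obs(); print(o['contact_force'].round(1),o['width'].round(4),o['ee_pos'].round(4),o['clock'])
                                                          ^^^^^^^^^^^^^^^^
AttributeError: 'float' object has no attribute 'round'
```

```bash
sed -i "s/o\['width'\].round(4)/round(o['width'],4)/" look.py; python3 look.py 7 55 113 5 x
```

```text
[ 3.7 -2.2  7.3] 0.0184 [0.6282 0.1764 0.0913] 10.95
```

View pics/s7z.png

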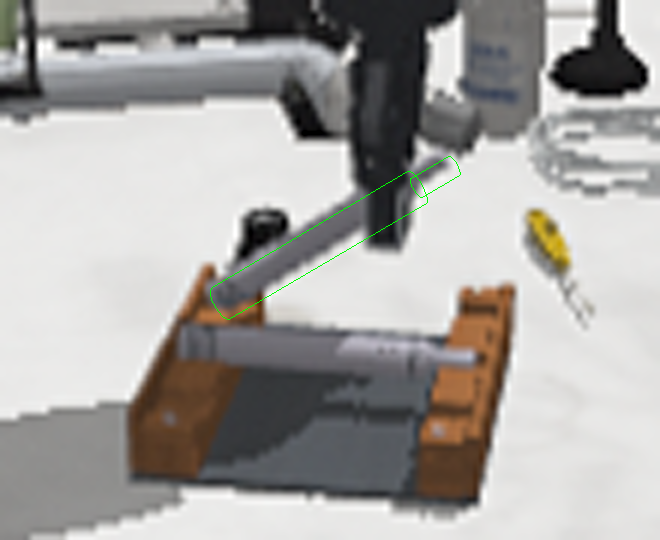

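```bash
python3 -m creep '[{"offset":[2.1,0.5,-3],"turn":0},{"offset":[4.2,0.1,-6.1],"turn":0},{"offset":[6,-0.5,-10.3],"turn":0},{"offset":[7.7,-1.1,-14.5],"turn":0}]' && python3 -m creep '[{"offset":[1.4,-0.5,-4.4],"turn":0},{"offset":[2.8,-1,-8.8],"turn":0},{"offset":[3.8,-1.4,-13.3],"turn":0},{"offset":[4.8,-1.7,-17.9],"turn":0}]' && python3 look.py 8 75 113 5 x
```

```text
clock: 11.5
ee_pos: [0.6358, 0.1754, 0.0766]
ee_rot: [0.001, 0.168, 0.986, 0.0]
contact_force: [3.0, 0.9, 4.5]
width: 0.0187
clock: 12.0
ee_pos: [0.6398, 0.1736, 0.0578]
ee_rot: [-0.0, 0.168, 0.986, -0.0]
contact_force: [4.0, -1.1, 4.2]
width: 0.0185
[ 4.  -1.1  4.2] 0.0185 [0.6398 0.1736 0.0578] 12.0
```

View pics/s8z.png

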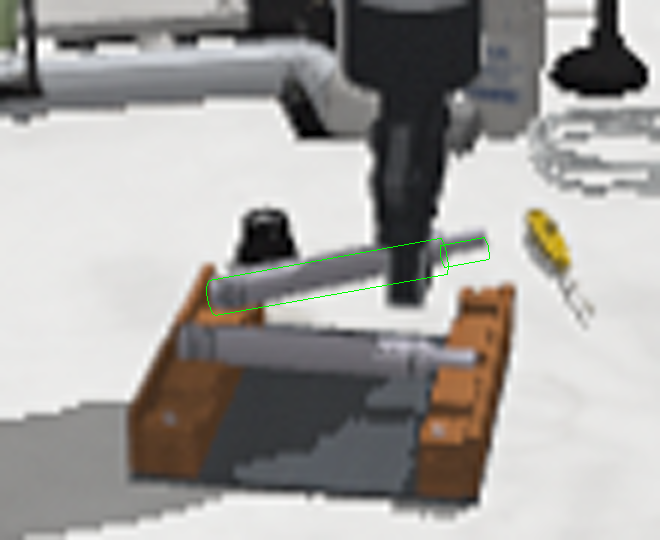

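```bash
python3 -m creep '[{"offset":[0.7,0,-4.7],"turn":0},{"offset":[1.2,-0.2,-9.4],"turn":0},{"offset":[1.5,-0.3,-14],"turn":0},{"offset":[1.7,-0.4,-18],"turn":0}]' && python3 look.py 9 84 113 5 x
```

```text
clock: 12.55
ee_pos: [0.6414, 0.1733, 0.0398]
ee_rot: [-0.0, 0.168, 0.986, -0.0]
contact_force: [0.9, 1.2, 1.6]
width: 0.0183
[0.9 1.2 1.6] 0.0183 [0.6414 0.1733 0.0398] 12.55
```

View pics/s9z.png

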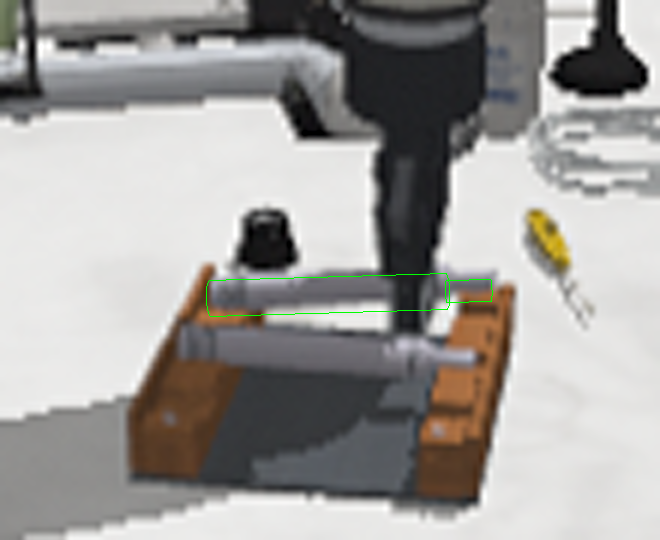

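```bash
python3 -m creep '[{"offset":[0,0,-3],"turn":0},{"offset":[0,0,-6],"turn":0}]' && python3 -m creep '[{"offset":[0,0,-2],"turn":0},{"offset":[0,0,-2],"turn":0}]' && python3 look.py 10 90 113 5 x
```

```text
clock: 12.85
ee_pos: [0.6416, 0.1733, 0.0341]
ee_rot: [0.0, 0.168, 0.986, 0.0]
contact_force: [2.0, -0.5, 3.3]
width: 0.0188
clock: 13.1
ee_pos: [0.6414, 0.1733, 0.032]
ee_rot: [-0.0, 0.168, 0.986, 0.0]
contact_force: [1.5, -0.6, 1.6]
width: 0.0185
[ 1.5 -0.6  1.6] 0.0185 [0.6414 0.1733 0.032 ] 13.1
```

View pics/s10z.png

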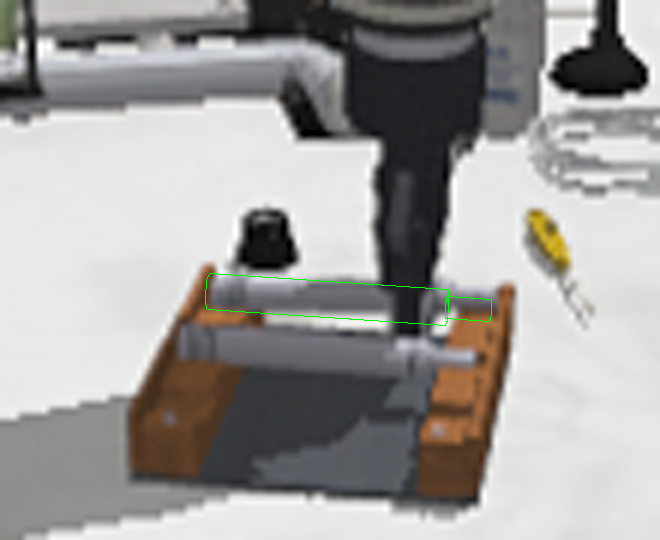

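```bash
python3 -m creep '[{"offset":[0,0,-1.5],"turn":0},{"offset":[0,0,-1.5],"turn":0}]' && python3 -m creep '[{"offset":[0,0,-1.5],"turn":0},{"offset":[0,0,-1.5],"turn":0}]' && python3 -m creep '[{"offset":[0,0,-1],"turn":0},{"offset":[0,0,-1],"turn":0}]'
```

```text
clock: 13.4
ee_pos: [0.6415, 0.1732, 0.0306]
ee_rot: [-0.0, 0.168, 0.986, -0.0]
contact_force: [1.3, -0.1, 2.0]
width: 0.0186
clock: 13.65
ee_pos: [0.6416, 0.1733, 0.0291]
ee_rot: [0.0, 0.168, 0.986, 0.0]
contact_force: [1.2, 0.4, 3.0]
width: 0.0185
clock: 13.9
ee_pos: [0.6415, 0.1732, 0.0281]
ee_rot: [-0.0, 0.168, 0.986, -0.0]
contact_force: [1.7, -1.0, 1.7]
width: 0.0186
```

```bash
python3 -m creep '[{"offset":[0,0,-1],"turn":0},{"offset":[0,0,-1],"turn":0}]' && python3 -m creep '[{"offset":[0,0,-1],"turn":0},{"offset":[0,0,-1],"turn":0}]' && python3 look.py 11 90 113 8 x
```

```text
clock: 14.15
ee_pos: [0.6415, 0.1733, 0.0271]
ee_rot: [-0.0, 0.168, 0.986, 0.0]
contact_force: [1.8, -1.3, 2.1]
width: 0.0182
clock: 14.4
ee_pos: [0.6415, 0.1732, 0.0261]
ee_rot: [-0.0, 0.168, 0.986, -0.0]
contact_force: [2.0, -1.2, 1.6]
width: 0.018
[ 2.  -1.2  1.6] 0.018 [0.6415 0.1732 0.0261] 14.4
```

View pics/s11z.png

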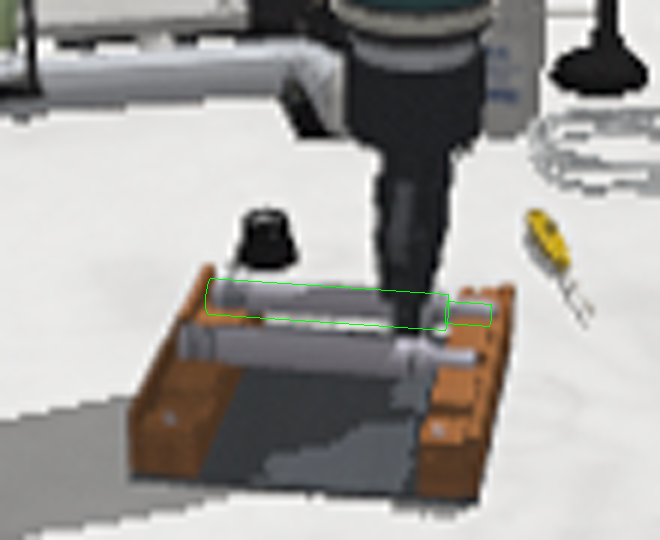

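```bash
python3 -m creep '[{"offset":[0,0,-1],"turn":0},{"offset":[0,0,-1],"turn":0}]' && python3 -m creep '[{"offset":[0,0,-1],"turn":0},{"offset":[0,0,-1],"turn":0}]' && python3 look.py 12 90 113 10 x
```

```text
clock: 14.7
ee_pos: [0.6415, 0.1732, 0.0258]
ee_rot: [0.0, 0.168, 0.986, -0.0]
contact_force: [-1.3, -1.4, 11.0]
width: 0.0181
clock: 14.95
ee_pos: [0.6416, 0.1732, 0.0257]
ee_rot: [0.001, 0.168, 0.986, 0.0]
contact_force: [-4.8, -1.9, 22.0]
width: 0.0184
[-4.8 -1.9 22. ] 0.0184 [0.6416 0.1732 0.0257] 14.95
```

View pics/s12z.png

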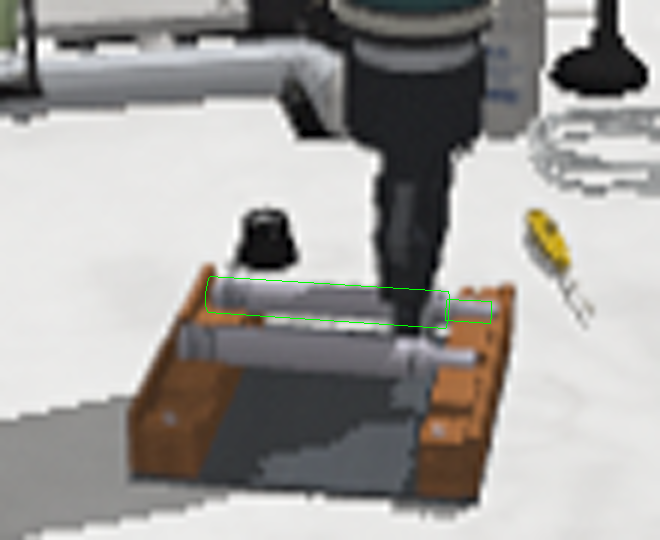

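```bash
python3 -m creep '[{"offset":[0,0,1.8],"turn":0},{"offset":[-0.9,0.3,1.8],"turn":0},{"offset":[-1.9,0.7,1.8],"turn":0}]' && python3 -m creep '[{"offset":[-0.9,0.3,0],"turn":0},{"offset":[-0.9,0.3,0],"turn":0}]' && python3 -m creep '[{"offset":[-0.9,0.3,0],"turn":0},{"offset":[-0.9,0.3,0],"turn":0}]'
```

```text
clock: 15.38
ee_pos: [0.6398, 0.174, 0.0259]
ee_rot: [0.0, 0.168, 0.986, 0.0]
contact_force: [2.6, -0.2, 3.8]
width: 0.0187
clock: 15.62
ee_pos: [0.6386, 0.1744, 0.0259]
ee_rot: [-0.0, 0.168, 0.986, 0.0]
contact_force: [1.4, -0.6, 4.5]
width: 0.0183
clock: 15.88
ee_pos: [0.6377, 0.1746, 0.0259]
ee_rot: [-0.0, 0.168, 0.986, 0.0]
contact_force: [2.1, -0.9, 2.9]
width: 0.0183
```

```bash
python3 -m creep '[{"offset":[-0.9,0.3,0],"turn":0},{"offset":[-0.9,0.3,0],"turn":0}]' && python3 -m creep '[{"offset":[-0.9,0.3,0],"turn":0},{"offset":[-0.9,0.3,0],"turn":0}]' && python3 look.py 13 90 113 9
```

```text
clock: 16.12
ee_pos: [0.6368, 0.1749, 0.026]
ee_rot: [-0.0, 0.168, 0.986, 0.0]
contact_force: [2.2, -0.5, 2.9]
width: 0.0185
clock: 16.38
ee_pos: [0.636, 0.1752, 0.026]
ee_rot: [-0.0, 0.168, 0.986, -0.0]
contact_force: [2.1, -1.3, 2.7]
width: 0.0184
[ 2.1 -1.3  2.7] 0.0184 [0.636  0.1752 0.026 ] 16.375
```

View pics/s13z.png

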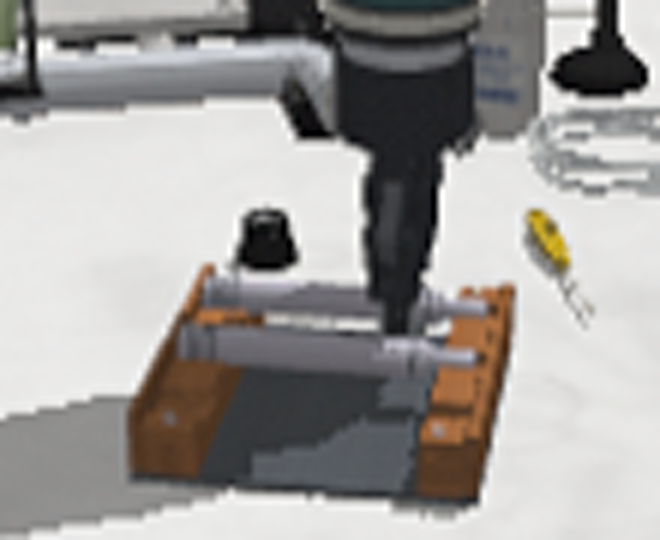

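```bash
python3 -m creep '[{"offset":[-0.7,0.25,0],"turn":0},{"offset":[-0.7,0.25,0],"turn":0}]' && python3 -m creep '[{"offset":[-0.7,0.25,0],"turn":0},{"offset":[-0.7,0.25,0],"turn":0}]'&& python3 -m creep '[{"offset":[-0.7,0.25,0],"turn":0},{"offset":[-0.7,0.25,0],"turn":0}]'
```

```text
clock: 16.68
ee_pos: [0.6359, 0.1752, 0.0262]
ee_rot: [0.001, 0.168, 0.986, -0.0]
contact_force: [6.0, -1.9, 3.3]
width: 0.0186
clock: 16.92
ee_pos: [0.636, 0.1753, 0.0264]
ee_rot: [0.001, 0.168, 0.986, -0.0]
contact_force: [8.4, -4.0, 2.3]
width: 0.0184
clock: 17.18
ee_pos: [0.6359, 0.1754, 0.0267]
ee_rot: [0.002, 0.168, 0.986, -0.0]
contact_force: [12.1, -5.5, 2.0]
width: 0.0185
```

```bash
python3 -m creep '[{"offset":[0.8,-0.3,-0.5],"turn":0},{"offset":[0.8,-0.3,-0.5],"turn":0}]' && python3 -m creep '[{"offset":[0,0,0],"turn":0},{"offset":[0,0,0],"turn":0},{"offset":[0,0,0],"turn":0}]' 45 && python3 look.py 14 90 113 9
```

```text
clock: 17.42
ee_pos: [0.636, 0.1753, 0.026]
ee_rot: [0.001, 0.168, 0.986, -0.0]
contact_force: [7.2, -2.7, 3.2]
width: 0.0181
clock: 17.8
ee_pos: [0.6343, 0.1757, 0.0252]
ee_rot: [-0.0, 0.168, 0.986, -0.0]
contact_force: [-0.5, 0.1, 0.2]
width: 0.0383
[-0.5  0.1  0.2] 0.0383 [0.6343 0.1757 0.0252] 17.8
```

View pics/s14z.png

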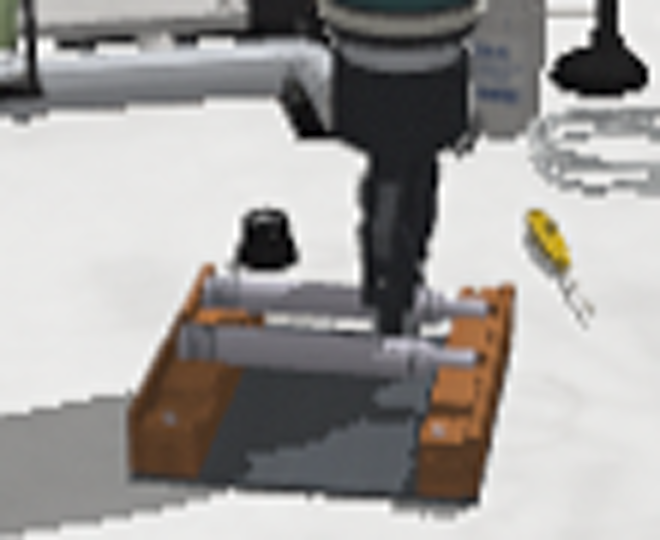

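```bash
python3 -m creep '[{"offset":[0,0,30],"turn":0},{"offset":[0,0,80],"turn":0},{"offset":[0,0,140],"turn":0},{"offset":[0,0,200],"turn":0},{"offset":[-5,-15,225],"turn":0}]' && python3 -m creep '[{"offset":[-184,-476,0],"turn":0},{"offset":[-184,-476,0],"turn":0},{"offset":[-184,-476,0],"turn":0},{"offset":[-184,-476,0],"turn":0},{"offset":[-184,-476,0],"turn":0}]' 60 && python3 - <<'E'
from h import *
import numpy as np,cv2
o=status.get_obs(); print(o['ee_pos'])
a=cam('top','t15.png')
c=a['image'][170:290,180:310]
cv2.imwrite('pics/t15z.png',cv2.cvtColor(cv2.resize(c,None,fx=5,fy=5,interpolation=2),cv2.COLOR_RGB2BGR))
E
```

```text
clock: 18.48
ee_pos: [0.6303, 0.1612, 0.254]
ee_rot: [0.002, 0.167, 0.986, 0.001]
contact_force: [0.6, -0.0, -0.8]
width: 0.0382
clock: 19.1
ee_pos: [0.516, -0.1324, 0.2506]
ee_rot: [0.0, 0.168, 0.986, 0.0]
contact_force: [0.6, -1.4, -0.0]
width: 0.0509
[ 0.51596934 -0.13240289  0.2505522 ]
```

View pics/t15z.png

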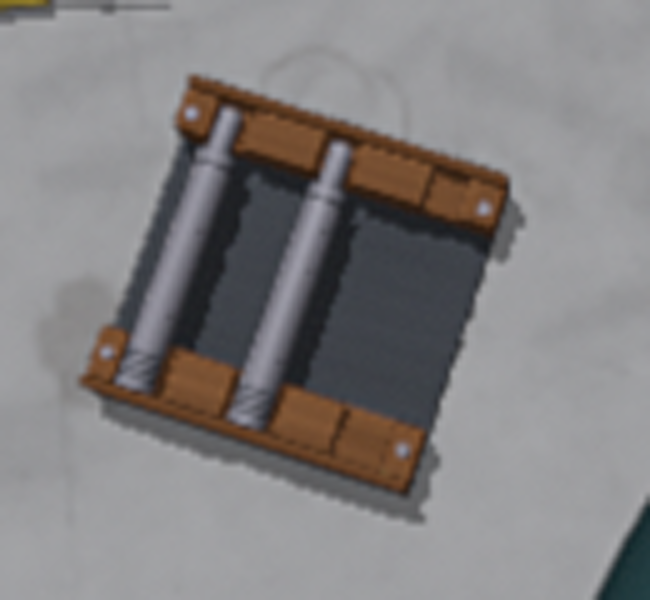

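```bash
python3 -m creep '[{"offset":[-66,-182,0],"turn":0},{"offset":[-66,-182,0],"turn":0},{"offset":[-66,-182,0],"turn":0},{"offset":[-66,-182,-20],"turn":0},{"offset":[-66,-182,-20],"turn":0}]' && python3 - <<'E'
from h import *
o=status.get_obs(); print(o['ee_pos'].round(4),2*np.degrees(np.arctan2(o['ee_rot'][2],o['ee_rot'][1])))
b=cam('side','s16.png'); j=np.array([.3313,.9435,0]);c=o['ee_pos']
print(proj(b,[c+[0,0,-.014],c-.033*j+[0,0,-.014],[.45,-.315,.167],[.45,-.315,.12]]).round(1))
cv2.imwrite('pics/s16z.png',cv2.cvtColor(cv2.resize(b['image'][180:340,180:330],None,fx=3.7,fy=3.7,interpolation=2),cv2.COLOR_RGB2BGR))
E
```

```text
clock: 19.77
ee_pos: [0.4502, -0.3129, 0.2295]
ee_rot: [-0.001, 0.169, 0.986, 0.001]
contact_force: [-0.5, -0.2, 0.2]
width: 0.0509
[ 0.4502 -0.3129  0.2295] 160.5725310025083
[[231.9 232. ]
 [227.5 241. ]
 [233.  254.2]
 [234.  274.1]]
```

View pics/s16z.png

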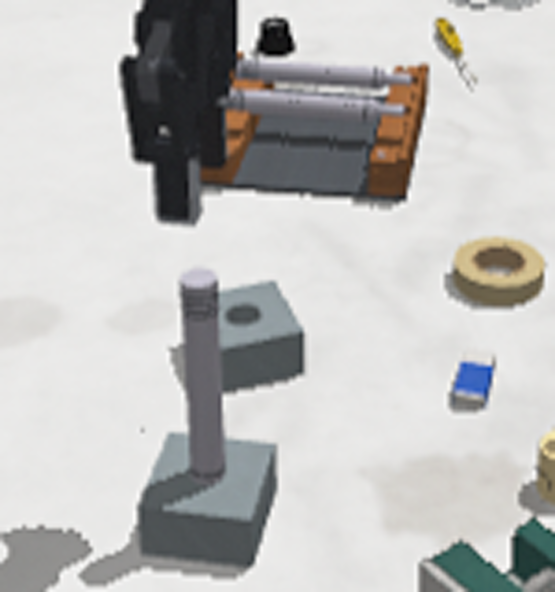

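```bash
python3 -m creep '[{"offset":[0,-1.5,-40],"turn":0},{"offset":[0,-1.5,-80],"turn":0},{"offset":[0,-1.5,-105],"turn":0},{"offset":[0,-1.5,-112.5],"turn":0},{"offset":[0,-1.5,-112.5],"turn":0}]' && python3 -m creep '[{"offset":[0,0,0],"turn":0},{"offset":[0,0,0],"turn":0},{"offset":[0,0,0],"turn":0},{"offset":[0,0,0],"turn":0}]' 12
```

```text
clock: 20.45
ee_pos: [0.4516, -0.314, 0.1188]
ee_rot: [0.0, 0.168, 0.986, -0.0]
contact_force: [-0.0, -0.7, -0.4]
width: 0.051
clock: 20.95
ee_pos: [0.4515, -0.3146, 0.119]
ee_rot: [0.001, 0.168, 0.986, -0.0]
contact_force: [0.7, 1.1, 7.1]
width: 0.0185
```

```bash
python3 -m creep '[{"offset":[0,0,8],"turn":0},{"offset":[0,0,16],"turn":0},{"offset":[-10,3.5,16],"turn":0},{"offset":[-19,6.6,15.5],"turn":0}]' && python3 -m creep '[{"offset":[-8,2.8,-1.5],"turn":0},{"offset":[-16.4,5.7,-3.6],"turn":0},{"offset":[-24.5,8.5,-6.6],"turn":0},{"offset":[-32,11.2,-10.2],"turn":0}]' && python3 - <<'E'
from h import *
b=cam('side','s17.png')
cv2.imwrite('pics/s17z.png',cv2.cvtColor(cv2.resize(b['image'][180:340,160:310],None,fx=3.7,fy=3.7,interpolation=2),cv2.COLOR_RGB2BGR))
E
```

```text
clock: 21.45
ee_pos: [0.4324, -0.3086, 0.1342]
ee_rot: [0.001, 0.168, 0.986, -0.001]
contact_force: [4.9, -4.1, -1.9]
width: 0.0189
clock: 21.95
ee_pos: [0.3996, -0.2965, 0.1233]
ee_rot: [0.0, 0.168, 0.986, -0.0]
contact_force: [2.8, -3.2, 0.7]
width: 0.0185
```

View pics/s17z.png

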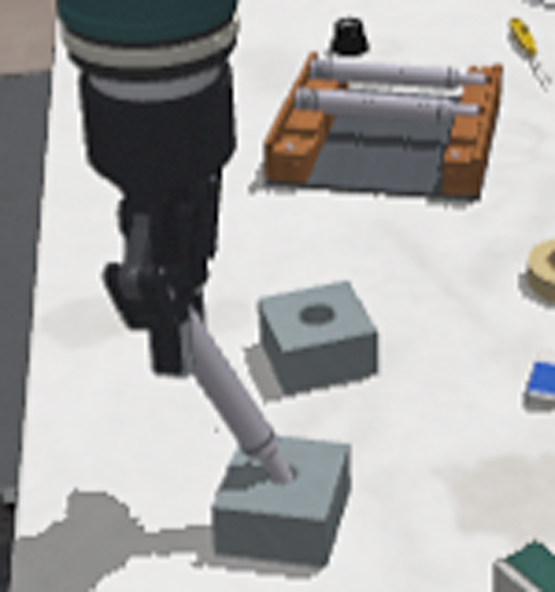

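```bash
python3 -m creep '[{"offset":[-7.3,2.5,-4.5],"turn":0},{"offset":[-14.3,5.1,-9.3],"turn":0},{"offset":[-21,7.4,-15],"turn":0},{"offset":[-27,9.5,-21],"turn":0},{"offset":[-31,10.8,-26],"turn":0}]' && python3 -m creep '[{"offset":[-3.4,1.2,-4.7],"turn":0},{"offset":[-3.4,1.2,-4.7],"turn":0}]' && python3 - <<'E'
from h import *
b=cam('side','s18.png')
cv2.imwrite('pics/s18z.png',cv2.cvtColor(cv2.resize(b['image'][180:340,160:310],None,fx=3.7,fy=3.7,interpolation=2),cv2.COLOR_RGB2BGR))
E
```

```text
clock: 22.62
ee_pos: [0.3685, -0.2855, 0.0968]
ee_rot: [-0.0, 0.168, 0.986, 0.0]
contact_force: [0.5, -2.1, 0.6]
width: 0.0187
clock: 22.88
ee_pos: [0.3654, -0.2843, 0.0923]
ee_rot: [-0.0, 0.168, 0.986, 0.0]
contact_force: [0.9, -0.9, 1.9]
width: 0.0188
```

View pics/s18z.png

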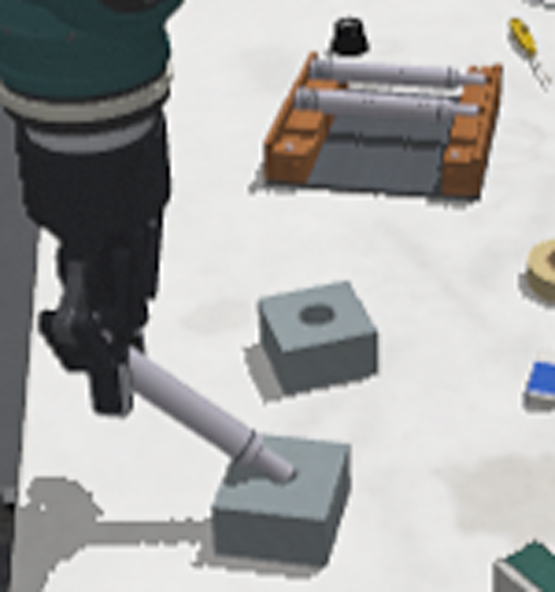

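```bash
python3 -m creep '[{"offset":[-12,4,8],"turn":0},{"offset":[-12,4,45],"turn":0},{"offset":[10,45,45],"turn":0},{"offset":[38,98,45],"turn":0},{"offset":[66,151,45],"turn":0}]' && python3 -m creep '[{"offset":[28,53,0],"turn":0},{"offset":[56,105,0],"turn":0},{"offset":[84,157,0],"turn":0},{"offset":[120,200,0],"turn":0},{"offset":[126,210,0],"turn":0}]' && python3 -m creep '[{"offset":[0,0,-12],"turn":0},{"offset":[0,0,-25],"turn":0},{"offset":[0,0,-25],"turn":0}]' && python3 look.py 19 0 0 0
```

```text
clock: 23.55
ee_pos: [0.4313, -0.1317, 0.1375]
ee_rot: [-0.001, 0.168, 0.986, 0.0]
contact_force: [1.4, -0.0, -1.6]
width: 0.0187
clock: 24.18
ee_pos: [0.5581, 0.0788, 0.1369]
ee_rot: [-0.001, 0.166, 0.986, -0.0]
contact_force: [0.4, -0.8, -2.6]
width: 0.019
clock: 24.55
ee_pos: [0.5562, 0.0754, 0.1113]
ee_rot: [-0.001, 0.169, 0.986, -0.0]
contact_force: [-0.1, 0.2, -1.9]
width: 0.0185
[-0.1  0.2 -1.9] 0.0185 [0.5562 0.0754 0.1113] 24.55
```

View pics/s19z.png

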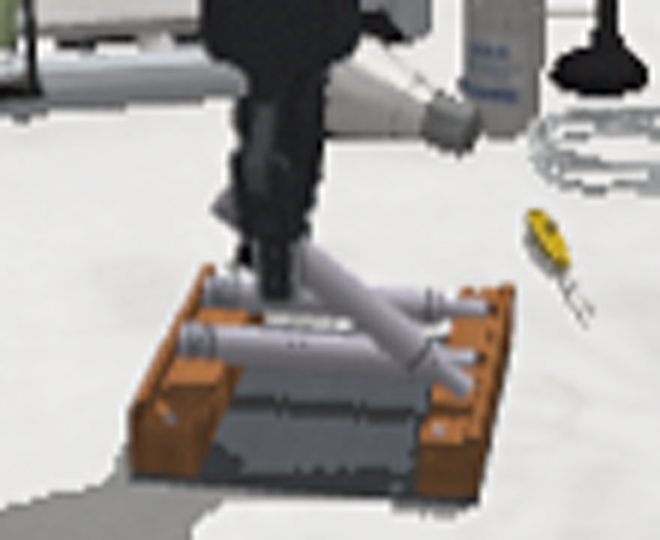

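```bash
python3 look.py 20 126 46 4 x; python3 - <<'E'
o=[.5562-.5902,.0754-.1285]
print(o[0]*.9435-o[1]*.3313, o[0]*.3313+o[1]*.9435)
E
```

```text
[ 0.1 -0.3 -2.1] 0.0189 [0.5568 0.0755 0.112 ] 24.6
-0.014486969999999925 -0.06136404999999998
```

View pics/s20z.png

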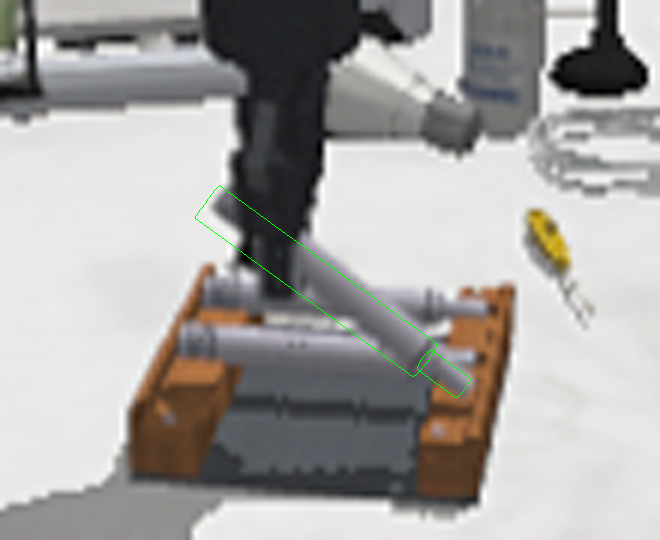

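```bash
python3 -m creep '[{"offset":[1.8,0.6,-7],"turn":0},{"offset":[1.8,0.6,-13],"turn":0}]' && python3 -m creep '[{"offset":[0,0,-2],"turn":0},{"offset":[0,0,-3],"turn":0}]' && python3 -m creep '[{"offset":[0,0,-2],"turn":0},{"offset":[0,0,-3],"turn":0}]'
```

```text
clock: 24.9
ee_pos: [0.5585, 0.0773, 0.0994]
ee_rot: [-0.001, 0.168, 0.986, 0.0]
contact_force: [-8.5, 4.1, 9.1]
width: 0.0187
clock: 25.15
ee_pos: [0.5569, 0.0777, 0.096]
ee_rot: [-0.002, 0.168, 0.986, 0.0]
contact_force: [-15.7, 4.7, 6.0]
width: 0.0186
clock: 25.4
ee_pos: [0.5555, 0.0782, 0.0929]
ee_rot: [-0.004, 0.168, 0.986, 0.0]
contact_force: [-25.1, 8.6, 17.6]
width: 0.0186
```

```bash
python3 look.py 21 126 46 4
```

```text
[-25.1   8.6  17.6] 0.0186 [0.5555 0.0782 0.0929] 25.4
```

View pics/s21z.png

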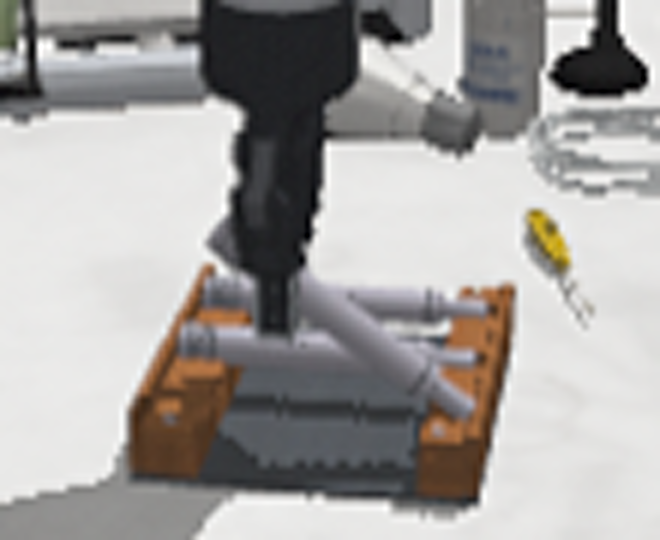

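```bash
python3 -m creep '[{"offset":[-3,1,1],"turn":0},{"offset":[-5.8,2.1,1],"turn":0},{"offset":[-5.8,2.1,1],"turn":0}]' && python3 look.py 22 126 46 4 x
```

```text
clock: 25.82
ee_pos: [0.5537, 0.0792, 0.0945]
ee_rot: [0.0, 0.168, 0.986, -0.0]
contact_force: [0.5, -0.4, -2.5]
width: 0.019
[ 0.5 -0.4 -2.5] 0.019 [0.5537 0.0792 0.0945] 25.825
```

View pics/s22z.png

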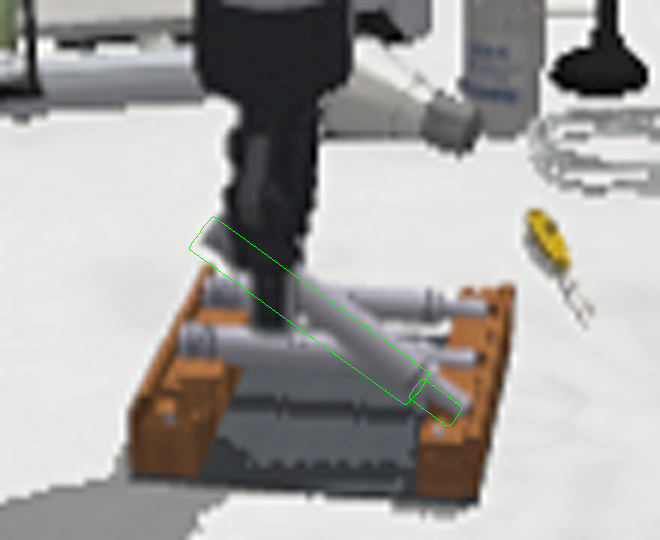

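```bash
python3 -m creep '[{"offset":[0,0,-2],"turn":0},{"offset":[0,0,-3],"turn":0}]' && python3 -m creep '[{"offset":[0,0,-2],"turn":0},{"offset":[0,0,-3],"turn":0}]'
```

```text
clock: 26.12
ee_pos: [0.5537, 0.0791, 0.0913]
ee_rot: [-0.0, 0.168, 0.986, -0.0]
contact_force: [-0.3, 0.3, -2.6]
width: 0.0185
clock: 26.38
ee_pos: [0.5535, 0.0792, 0.0886]
ee_rot: [-0.0, 0.168, 0.986, 0.0]
contact_force: [-4.5, 1.3, 2.9]
width: 0.0187
```

```bash
python3 -m creep '[{"offset":[-3.5,0.9,-4],"turn":0},{"offset":[-6.9,1.9,-8.4],"turn":0},{"offset":[-8.8,2.5,-12.5],"turn":0},{"offset":[-10.6,3.1,-16.7],"turn":0}]' && python3 look.py 23 115 46 9 x
```

```text
clock: 26.88
ee_pos: [0.5425, 0.0824, 0.0715]
ee_rot: [-0.0, 0.168, 0.986, 0.0]
contact_force: [-3.2, 1.7, 4.6]
width: 0.0186
[-3.2  1.7  4.6] 0.0186 [0.5425 0.0824 0.0715] 26.875
```

View pics/s23z.png

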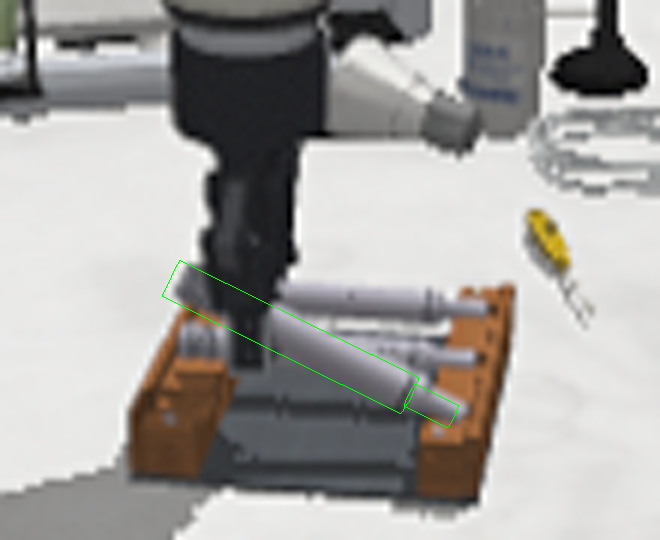

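```bash
python3 -m creep '[{"offset":[-1.6,0.6,-4.3],"turn":0},{"offset":[-3,1.1,-8.6],"turn":0},{"offset":[-4.3,1.5,-13],"turn":0},{"offset":[-5.4,1.9,-17.6],"turn":0}]' && python3 -m creep '[{"offset":[-0.7,0.3,-4.6],"turn":0},{"offset":[-1.3,0.5,-9],"turn":0}]' && python3 look.py 24 100 46 9 x
```

```text
clock: 27.42
ee_pos: [0.5375, 0.0841, 0.0539]
ee_rot: [-0.0, 0.168, 0.986, -0.0]
contact_force: [0.5, 1.6, 2.1]
width: 0.0186
clock: 27.68
ee_pos: [0.5363, 0.0846, 0.0449]
ee_rot: [-0.0, 0.168, 0.986, -0.0]
contact_force: [-2.5, 0.1, 3.1]
width: 0.0184
[-2.5  0.1  3.1] 0.0184 [0.5363 0.0846 0.0449] 27.675
```

View pics/s24z.png

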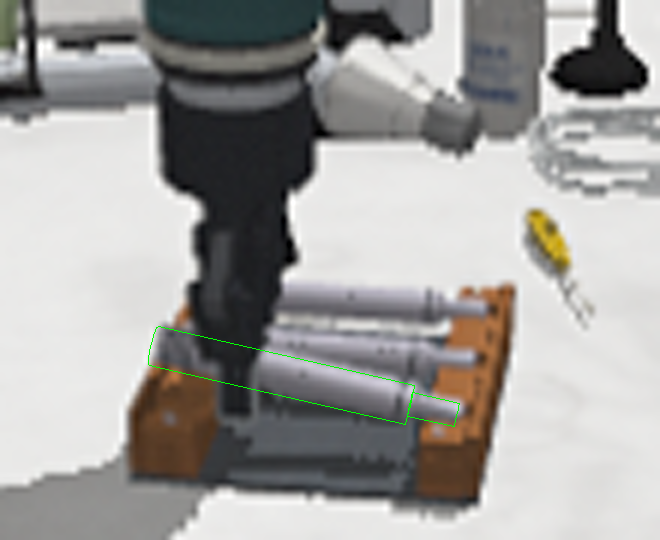

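```bash
python3 -m creep '[{"offset":[1.9,-0.7,0],"turn":0},{"offset":[1.6,-0.6,-4],"turn":0},{"offset":[1.4,-0.5,-8],"turn":0},{"offset":[1.3,-0.5,-10],"turn":0}]' && python3 look.py 25 95 46 9 x
```

```text
clock: 28.22
ee_pos: [0.5377, 0.0841, 0.035]
ee_rot: [0.0, 0.168, 0.986, 0.0]
contact_force: [-0.4, -0.2, 2.1]
width: 0.0182
[-0.4 -0.2  2.1] 0.0182 [0.5377 0.0841 0.035 ] 28.225
```

View pics/s25z.png

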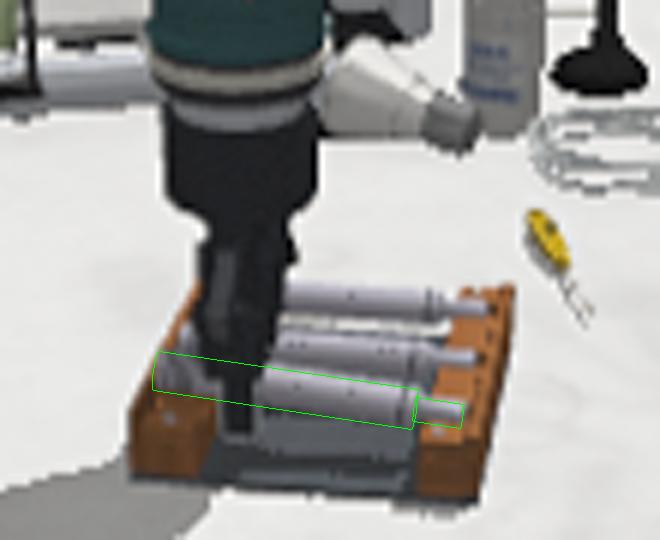

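```bash
python3 -m creep '[{"offset":[0,0,-2],"turn":0},{"offset":[0,0,-4],"turn":0}]' && python3 -m creep '[{"offset":[0,0,-1.5],"turn":0},{"offset":[0,0,-3],"turn":0}]' && python3 -m creep '[{"offset":[0,0,-1],"turn":0},{"offset":[0,0,-1],"turn":0}]' && python3 look.py 26 90 46 9 x
```

```text
clock: 28.52
ee_pos: [0.5375, 0.0842, 0.0312]
ee_rot: [-0.0, 0.168, 0.986, 0.0]
contact_force: [-0.1, 1.7, 2.7]
width: 0.0188
clock: 28.78
ee_pos: [0.5376, 0.0842, 0.0282]
ee_rot: [-0.0, 0.168, 0.986, 0.0]
contact_force: [0.8, 0.5, 1.4]
width: 0.0188
clock: 29.02
ee_pos: [0.5376, 0.0841, 0.0272]
ee_rot: [-0.0, 0.168, 0.986, -0.0]
contact_force: [-1.0, -0.4, 2.0]
width: 0.0181
[-1.  -0.4  2. ] 0.0181 [0.5376 0.0841 0.0272] 29.025
```

View pics/s26z.png

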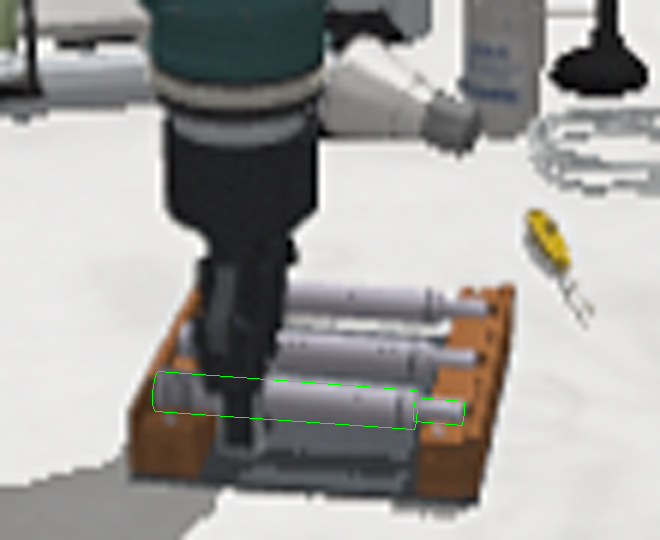

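```bash
python3 -m creep '[{"offset":[0,0,-1],"turn":0},{"offset":[0,0,-1],"turn":0}]' && python3 -m creep '[{"offset":[0,0,-1],"turn":0},{"offset":[0,0,-1],"turn":0}]'  && python3 -m creep '[{"offset":[0,0,-1],"turn":0},{"offset":[0,0,-1],"turn":0}]'
```

```text
clock: 29.32
ee_pos: [0.5377, 0.0842, 0.0263]
ee_rot: [0.0, 0.168, 0.986, 0.0]
contact_force: [-1.2, 1.5, 1.7]
width: 0.0184
clock: 29.58
ee_pos: [0.5378, 0.0841, 0.0253]
ee_rot: [0.0, 0.168, 0.986, -0.0]
contact_force: [-1.0, 0.8, 1.9]
width: 0.0184
clock: 29.82
ee_pos: [0.5378, 0.0841, 0.0251]
ee_rot: [0.0, 0.168, 0.986, -0.0]
contact_force: [-5.9, -1.0, 18.7]
width: 0.0185
```

```bash
python3 -m creep '[{"offset":[0,0,1.2],"turn":0},{"offset":[-0.9,0.3,1.2],"turn":0}]' && python3 -m creep '[{"offset":[-0.9,0.3,0],"turn":0},{"offset":[-0.9,0.3,0],"turn":0}]'  && python3 -m creep '[{"offset":[-0.9,0.3,0],"turn":0},{"offset":[-0.9,0.3,0],"turn":0}]' && python3 look.py 27 90 46 9
```

```text
clock: 30.08
ee_pos: [0.5371, 0.0843, 0.0256]
ee_rot: [0.0, 0.168, 0.986, -0.0]
contact_force: [1.1, -0.3, 1.6]
width: 0.0184
clock: 30.32
ee_pos: [0.5364, 0.0846, 0.0255]
ee_rot: [0.0, 0.168, 0.986, -0.0]
contact_force: [4.4, -1.2, 0.2]
width: 0.0186
clock: 30.58
ee_pos: [0.5363, 0.0846, 0.0255]
ee_rot: [0.001, 0.168, 0.986, -0.0]
contact_force: [8.7, -4.0, -5.4]
width: 0.0184
[ 8.7 -4.  -5.4] 0.0184 [0.5363 0.0846 0.0255] 30.575
```

View pics/s27z.png

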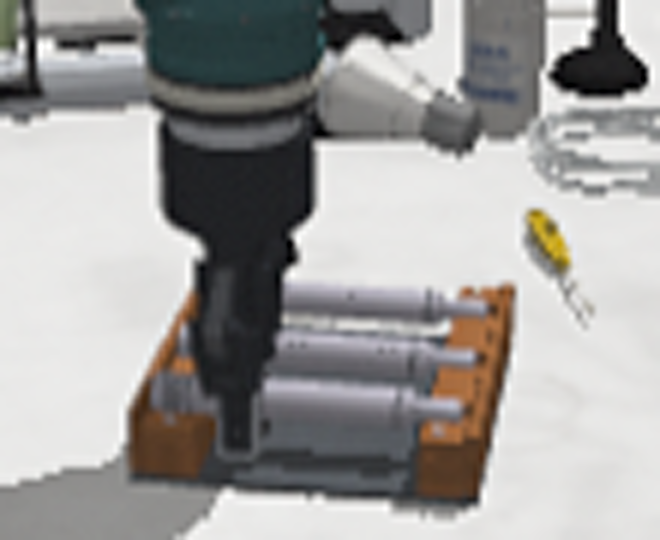

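```bash
python3 -m creep '[{"offset":[-0.5,0.2,-0.6],"turn":0},{"offset":[-0.5,0.2,-0.8],"turn":0}]' && python3 -m creep '[{"offset":[0.6,-0.2,0],"turn":0},{"offset":[0.6,-0.2,0],"turn":0}]' && python3 -m creep '[{"offset":[0,0,0],"turn":0},{"offset":[0,0,0],"turn":0},{"offset":[0,0,0],"turn":0}]' 45 && python3 look.py 28 90 46 9
```

```text
clock: 30.88
ee_pos: [0.5364, 0.0846, 0.0254]
ee_rot: [0.002, 0.168, 0.986, -0.0]
contact_force: [6.9, -5.8, 8.1]
width: 0.0184
clock: 31.12
ee_pos: [0.5364, 0.0847, 0.0253]
ee_rot: [0.001, 0.168, 0.986, -0.0]
contact_force: [5.9, -3.2, 4.6]
width: 0.0185
clock: 31.5
ee_pos: [0.5346, 0.0851, 0.0244]
ee_rot: [-0.0, 0.168, 0.986, -0.0]
contact_force: [0.3, 0.2, 0.2]
width: 0.0382
[0.3 0.2 0.2] 0.0382 [0.5346 0.0851 0.0244] 31.5
```

View pics/s28z.png

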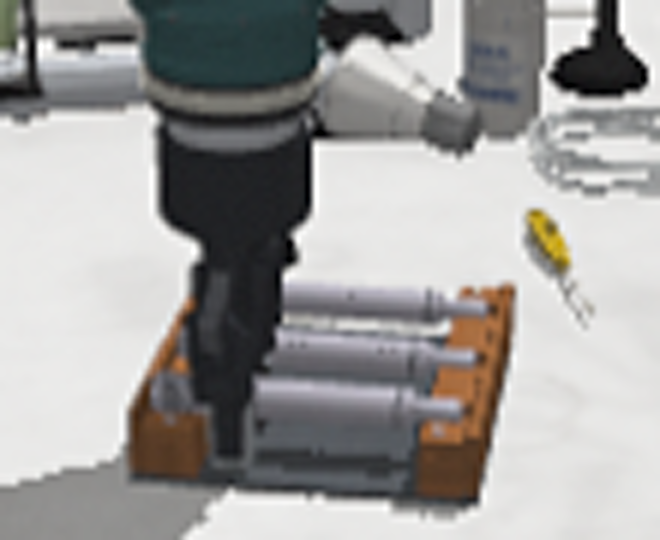

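```bash
python3 -m creep '[{"offset":[0,0,20],"turn":0},{"offset":[0,0,60],"turn":0},{"offset":[0,0,120],"turn":0},{"offset":[0,0,180],"turn":0},{"offset":[0,-20,225],"turn":0}]' && python3 -m creep '[{"offset":[-60,-250,0],"turn":0},{"offset":[-60,-250,0],"turn":0},{"offset":[-60,-250,0],"turn":0},{"offset":[-60,-250,0],"turn":0},{"offset":[-60,-250,0],"turn":0}]' && python3 - <<'E'
from h import *
a=cam('top','t29.png');b=cam('side','s29.png')
for p in (a,b):
  for q in('pin_a_head','pin_a_tip'): print(q,[(s,l.round(1).tolist()) for s,l in lm(p,q,4)])
cv2.imwrite('pics/t29z.png',cv2.cvtColor(cv2.resize(a['image'][175:285,180:300],None,fx=5,fy=5,interpolation=2),cv2.COLOR_RGB2BGR))
cv2.imwrite('pics/s29z.png',cv2.cvtColor(cv2.resize(b['image'][170:240,220:310],None,fx=7,fy=7,interpolation=2),cv2.COLOR_RGB2BGR))
E
```

```text
clock: 32.17
ee_pos: [0.5349, 0.0656, 0.2522]
ee_rot: [0.001, 0.167, 0.986, 0.0]
contact_force: [0.8, 0.5, 0.1]
width: 0.0386
clock: 32.8
ee_pos: [0.474, -0.188, 0.2494]
ee_rot: [-0.0, 0.17, 0.985, -0.0]
contact_force: [-0.1, 0.3, 0.3]
width: 0.0385
pin_a_head [(0.85, [203.0, 248.6])]
pin_a_tip [(0.91, [224.7, 193.4]), (0.2, [166.4, 233.5])]
pin_a_head [(0.59, [244.5, 194.8])]
pin_a_tip [(0.71, [292.2, 199.7])]
```

View pics/t29z.png

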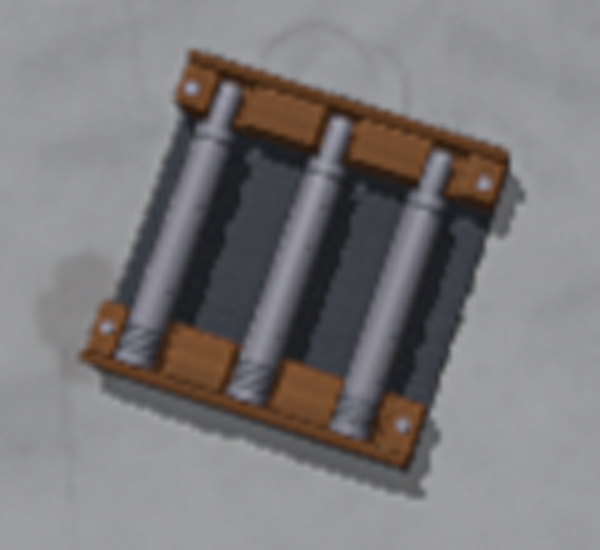

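View pics/s29z.png

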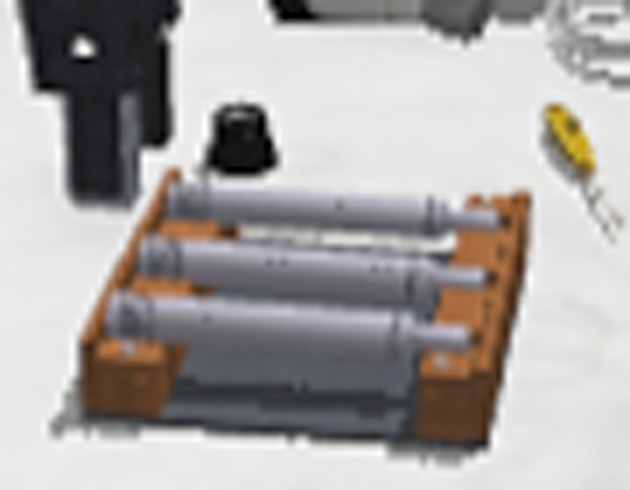

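View pics/s29.png

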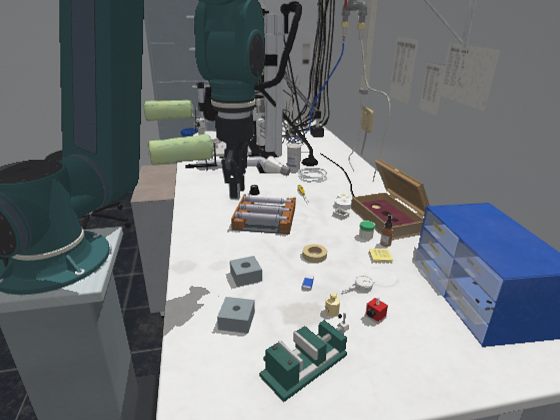

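```bash
python3 - <<'E'
import cv2,numpy as np
for n in('t','s'):
    a=cv2.imread(f'pics/{n}0.png',0).astype(np.float32);b=cv2.imread(f'pics/{n}29.png',0).astype(np.float32)
    R={'t':dict(tape=(310,172,34,36),rubber=(355,198,30,20),weight=(398,185,24,26),driver=(155,160,65,22),eyeg=(156,220,24,24),pincmid=(232,200,22,50)),'s':dict(tape=(298,240,34,28),rubber=(298,272,20,22),weight=(322,288,22,32),driver=(294,180,20,24),eyeg=(245,180,16,16),pinctip=(262,200,34,16))}[n]
    for k,(x,y,w,h) in R.items():
        s,r=cv2.phaseCorrelate(a[y:y+h,x:x+w],b[y:y+h,x:x+w]); print(n,k,np.round(s,2),round(r,2),round(float(np.abs(a-b)[y:y+h,x:x+w].mean()),1))
E
```

```text
t tape [-0.08 -0.06] 0.99 12.9
t rubber [-0.26  0.1 ] 0.99 12.8
t weight [9.54 5.59] 0.05 69.2
t driver [-0.04 -0.01] 1.0 13.2
t eyeg [-0.01 -0.07] 0.97 11.7
t pincmid [ 0.6  -0.08] 0.73 9.8
s tape [0. 0.] 1.0 0.4
s rubber [0.01 0.05] 1.0 0.3
s weight [0.   0.03] 1.0 0.5
s driver [-0.01  0.01] 1.0 0.3
s eyeg [0.09 0.07] 1.0 1.2
s pinctip [-0.1   0.61] 0.43 26.8
```

```bash
python3 - <<'E'
import cv2,numpy as np
I={n:cv2.imread(f'pics/{n}.png',0).astype(float) for n in('t0','t15','t29')}
for r in(213,222,232,242):
    for n,a in I.items():
        p=a[r,225:260]; k=a[100:150,250:300].mean()
        m=np.clip(p/k*100-52,0,None); print(r,n,np.round(p/k*100).astype(int)[5:28].tolist())
S={n:cv2.imread(f'pics/{n}.png',0) for n in('s0','s19','s29')}
for c in(282,288):
    for n,a in S.items(): print(c,n,a[195:220,c].tolist())
E
```

```text
213 t0 [61, 62, 59, 61, 61, 60, 59, 58, 57, 72, 105, 127, 146, 140, 120, 97, 77, 46, 25, 27, 35, 56, 60]
213 t15 [63, 63, 62, 63, 61, 63, 62, 60, 59, 74, 105, 125, 144, 140, 119, 98, 80, 49, 29, 29, 39, 59, 63]
213 t29 [64, 62, 63, 63, 62, 63, 62, 60, 58, 74, 105, 125, 144, 139, 120, 99, 79, 48, 32, 28, 38, 58, 61]
222 t0 [59, 60, 58, 59, 59, 58, 89, 111, 130, 144, 135, 112, 92, 73, 44, 27, 25, 27, 28, 38, 55, 60, 59]
222 t15 [61, 61, 61, 61, 59, 60, 89, 111, 129, 143, 133, 113, 93, 74, 45, 29, 30, 29, 29, 40, 57, 62, 60]
222 t29 [59, 62, 61, 61, 58, 61, 88, 111, 129, 142, 134, 113, 94, 73, 45, 28, 29, 29, 29, 40, 56, 61, 60]
232 t0 [58, 56, 60, 101, 121, 137, 137, 122, 99, 81, 53, 33, 30, 28, 27, 32, 55, 61, 60, 60, 58, 58, 57]
232 t15 [60, 57, 62, 103, 121, 135, 138, 121, 102, 83, 56, 35, 29, 29, 29, 33, 57, 63, 60, 60, 61, 60, 60]
232 t29 [59, 58, 62, 101, 121, 136, 138, 122, 101, 82, 54, 34, 27, 31, 28, 31, 57, 63, 61, 60, 60, 59, 59]
242 t0 [117, 131, 138, 130, 109, 78, 61, 39, 30, 26, 27, 28, 53, 56, 58, 57, 56, 56, 56, 56, 58, 58, 59]
242 t15 [115, 129, 137, 128, 109, 80, 63, 
[... 242 characters left out ...]
 159, 147, 108, 91, 75, 79, 103, 120, 112, 68, 59, 88]
282 s19 [229, 230, 228, 208, 173, 153, 120, 95, 101, 176, 202, 124, 169, 159, 137, 104, 106, 94, 88, 104, 121, 111, 69, 60, 87]
282 s29 [229, 230, 228, 207, 172, 153, 121, 94, 100, 176, 203, 79, 119, 159, 147, 109, 90, 76, 77, 102, 121, 162, 180, 132, 102]
288 s0 [227, 226, 204, 117, 104, 83, 57, 89, 124, 123, 122, 122, 123, 162, 182, 127, 117, 123, 123, 126, 128, 118, 84, 70, 88]
288 s19 [227, 226, 204, 113, 139, 177, 145, 113, 117, 123, 123, 122, 124, 161, 181, 127, 116, 140, 162, 150, 127, 116, 85, 69, 89]
288 s29 [226, 226, 204, 113, 139, 177, 146, 113, 116, 123, 122, 121, 124, 162, 181, 127, 118, 124, 123, 126, 128, 116, 82, 67, 87]
```

```bash
python3 - <<'E'
from h import *
import pickle
v=pickle.load(open('rack2.pkl','rb')); a=cam('top')
I=a['image'].astype(np.float32); sat=(I[...,0]-I[...,2])/(I[...,0]+I[...,2]+10); lum=I.mean(2)
c,s=np.cos(v[2]),np.sin(v[2])
def W(x,y,z): return np.array([v[0]+(c*x-s*y)/1e3,v[1]+(s*x+c*y)/1e3,z/1e3])
def samp(img,x,y,z):
    u=proj(a,[W(i,j,z) for i,j in zip(x,y)]).astype(np.float32); return cv2.remap(img,u[:,0].reshape(1,-1),u[:,1].reshape(1,-1),cv2.INTER_LINEAR)[0]
for y0 in(60,0,-60):
    yy=np.arange(y0-18,y0+18,.5); cs=[]
    for x in(-30,0,30):
        p=np.clip(samp(lum,np.full_like(yy,x),yy,38)-70,0,None); cs.append((p*yy).sum()/p.sum())
    m=np.polyfit([-30,0,30],cs,1); 
    xs=np.arange(-100,-60,.25); h=np.mean([samp(sat,xs,np.polyval(m,xs)+o,35) for o in(-3,0,3)],0)
    xt=np.arange(60,100,.25); t=np.mean([samp(sat,xt,np.polyval(m,xt)+o,35) for o in(-2,0,2)],0)
    th=.15
    print(y0,np.round(cs,1),'head',xs[np.where(h>th)[0].max()],'tip',xt[np.where(t>th)[0].min()])
E
```

```text
60 [64.  63.8 63.3] head -82.0 tip 77.75
0 [1.4 1.2 1.1] head -81.75 tip 78.25
-60 [-54.9 -55.1 -55.3] head -82.0 tip 77.25
```

```bash
python3 - <<'E'
from h import *
o=status.get_obs();print(o['clock'],o['contact_force'])
print(order.job_done())
E
```

```text
33.15 [-0.00522667 -0.21642163  0.60333497]
the job is handed in; nothing more can be done
None
```

Both pins now lie flat in the outer lanes: pin_a in the +y lane and pin_b in the -y lane. Their tips point the same way as the middle pin's. I handed the job in at 33 s.

I tilted each pin in the grip against the rim of its stand hole. I then lowered it end-first into its lane, still gripped, and slid it towards the head wall until the force rose with no further movement.

**Final checks**
- **Head position:** in the last top picture both heads are within about 0.25 mm of the middle pin's head, which rests on the wall.
- **Level:** both pins look level in the side view. Both came to rest at nearly the same tool height (25.8 and 25.1 mm).
- **Middle pin and bystanders:** the middle pin and all five bystanders match their starting pictures. The weight was hidden from the top camera, so I checked it only from the side.
- **Robot:** it was clear of everything when I handed in.

**What was less clean**
- **Off-centre pins:** relative to the middle pin, pin_a measures about 2–3 mm and pin_b about 4 mm to the +y side of their lane centres. That is about the notches' sideways play (±4 mm), so pin_b may be touching a cheek.
- **Early contact:** pin_b's tip touched the tip end early on the way down, with about 32 N measured at the wrist. I backed off and continued.

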